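# Clear the hooks and hang up the measuring dippers

### The job

The tyre levers have been hung on the rack where the measuring dippers belong. Lift every lever up and off its hook and stand it, eye end up, in the green holder cup, which stays standing on the shelf, and hang every dipper by its eye, each on a hook of its own, letting its lopsided weight down onto the hook gently and letting go slowly so that it does not swing hard, and leave all of them hanging still. Leave the pot, the awl and the carton where they are.

Things in the scene. Friction and masses are not known exactly. Their poses are not given: they have to be found in the camera images.
- rack: fixed wooden hook rack: bar 390 mm long, 18 deep, 34 high, centred 275 mm above the shelf, on two end posts (tops at 288 mm). Origin on the shelf below the bar's robot-side face, mid length; own x points away from the robot, y along the bar, z up. Three hooks stick out of that face to -x at y = 120, 0, -120 mm. Below the bar only a foot board (14 mm high, x -25 to 65 mm)
- cups: nested pair of green plastic cups, one loose piece, the holder cup: 98 mm high, rim outer radius 36 mm (collar 38.5 mm at 65 to 82 mm height), wall 3 mm, a 4 mm steel ballast disc in the bottom, inner radius 28 mm there and 33 mm at the rim, 250 g. Origin at the centre of the underside, z up
- cups_in (a point): centre of the holder cup's inner floor (top of the disc), 10 mm above its underside
- pot: bystander: aluminium pot with screw-top lid, 114 mm across, 122 mm high; origin at the centre of its underside
- awl: bystander: wooden-handled awl lying on the shelf, 170 mm long, 30 mm thick; origin under its middle
- carton: bystander: cardboard box 110 x 80 x 60 mm; origin at the centre of its underside
- hook0 (a point): hook at rack y = 120 mm, steel rod 8 mm thick: level for 50 mm out from the bar, its axis 275 mm above the shelf, then slanting up 45 degrees to the tip, 66 mm out, whose top is 16 mm above the level axis. This point: on top of the level rod, 30 mm out from the bar, 279 mm above the shelf; axes as the rack's
- lever0: grey plastic tyre lever, 150 mm long, 8 mm thick (own x), 27 mm wide (own y; 20 mm over the lowest 34 mm), 35 g; at the start hangs upright by its eye on a rack hook, own axes along the rack's, or is absent (None). Origin at the centre of its lower tip, own z up along it to the eye end
- lever0_eye (a point): centre of the lever's eye: a slot right through along own x, 15 mm wide, 28 mm high, from 116 to 144 mm above the tip (this point at 130 mm), 6 mm of plastic each side and above
- dipper0: aluminium measuring dipper: flat-bottomed open cup 60 mm across, 50 high, with an upright flat strap on one side (own +x): 30 mm wide (own y), 8 thick, mid-plane 33 mm from the cup's axis, top at 136 mm; about 120 g, mostly in the cup. Stands on the shelf at the start, or is absent (None). Origin at the centre of the cup's underside, z up
- dipper0_eye (a point): centre of the dipper's eye: a slot through the strap along own x, 18 mm wide, 30 high, from 98 to 128 mm above the underside (this point at 113), 6 mm of metal each side, 8 above. Hung freely by it, the dipper rests with the strap's foot swung about 0.2 rad away from the cup's side
- hook1 (a point): hook at rack y = 0 mm, steel rod 8 mm thick: level for 50 mm out from the bar, its axis 275 mm above the shelf, then slanting up 45 degrees to the tip, 66 mm out, whose top is 16 mm above the level axis. This point: on top of the level rod, 30 mm out from the bar, 279 mm above the shelf; axes as the rack's
- lever1: grey plastic tyre lever, 150 mm long, 8 mm thick (own x), 27 mm wide (own y; 20 mm over the lowest 34 mm), 35 g; at the start hangs upright by its eye on a rack hook, own axes along the rack's, or is absent (None). Origin at the centre of its lower tip, own z up along it to the eye end
- lever1_eye (a point): centre of the lever's eye: a slot right through along own x, 15 mm wide, 28 mm high, from 116 to 144 mm above the tip (this point at 130 mm), 6 mm of plastic each side and above
- dipper1: aluminium measuring dipper: flat-bottomed open cup 60 mm across, 50 high, with an upright flat strap on one side (own +x): 30 mm wide (own y), 8 thick, mid-plane 33 mm from the cup's axis, top at 136 mm; about 120 g, mostly in the cup. Stands on the shelf at the start, or is absent (None). Origin at the centre of the cup's underside, z up
- dipper1_eye (a point): centre of the dipper's eye: a slot through the strap along own x, 18 mm wide, 30 high, from 98 to 128 mm above the underside (this point at 113), 6 mm of metal each side, 8 above. Hung freely by it, the dipper rests with the strap's foot swung about 0.2 rad away from the cup's side
- hook2 (a point): hook at rack y = -120 mm, steel rod 8 mm thick: level for 50 mm out from the bar, its axis 275 mm above the shelf, then slanting up 45 degrees to the tip, 66 mm out, whose top is 16 mm above the level axis. This point: on top of the level rod, 30 mm out from the bar, 279 mm above the shelf; axes as the rack's
- lever2: grey plastic tyre lever, 150 mm long, 8 mm thick (own x), 27 mm wide (own y; 20 mm over the lowest 34 mm), 35 g; at the start hangs upright by its eye on a rack hook, own axes along the rack's, or is absent (None). Origin at the centre of its lower tip, own z up along it to the eye end
- lever2_eye (a point): centre of the lever's eye: a slot right through along own x, 15 mm wide, 28 mm high, from 116 to 144 mm above the tip (this point at 130 mm), 6 mm of plastic each side and above
- dipper2: aluminium measuring dipper: flat-bottomed open cup 60 mm across, 50 high, with an upright flat strap on one side (own +x): 30 mm wide (own y), 8 thick, mid-plane 33 mm from the cup's axis, top at 136 mm; about 120 g, mostly in the cup. Stands on the shelf at the start, or is absent (None). Origin at the centre of the cup's underside, z up
- dipper2_eye (a point): centre of the dipper's eye: a slot through the strap along own x, 18 mm wide, 30 high, from 98 to 128 mm above the underside (this point at 113), 6 mm of metal each side, 8 above. Hung freely by it, the dipper rests with the strap's foot swung about 0.2 rad away from the cup's side

How it is judged (in metres and radians):
At the end, for the whole second after the job is handed in: Levers stand in the cup, tip within 24 mm of its floor, leaning under 0.65 rad; cup upright on the shelf (under 0.1 rad); each dipper hangs on its own hook, eye centre within 36 mm of the hook's middle, clear of the shelf, tilt under 0.6 rad; all at rest (angle between cups's own z axis and vertical below 0.1 rad and height (world z) of cups below 0.01 m and linear speed of cups below 0.03 m/s and z of each of lever0, lever1, lever2 in the frame of cups below 0.034 m and horizontal distance between each of lever0, lever1, lever2 and cups_in below 0.036 m and angle between each of lever0, lever1, lever2's own z axis and vertical below 0.65 rad and height (world z) of each of lever0_eye, lever1_eye, lever2_eye above 0.09 m and linear speed of each of lever0, lever1, lever2 below 0.05 m/s and (distance between dipper0_eye and hook0 below 0.036 m or distance between dipper0_eye and hook1 below 0.036 m or distance between dipper0_eye and hook2 below 0.036 m) and height (world z) of each of dipper0, dipper1, dipper2 above 0.1 m and angle between each of dipper0, dipper1, dipper2's own z axis and vertical below 0.6 rad and linear speed of each of dipper0, dipper1, dipper2 below 0.06 m/s and (distance between dipper1_eye and hook0 below 0.036 m or distance between dipper1_eye and hook1 below 0.036 m or distance between dipper1_eye and hook2 below 0.036 m) and (distance between dipper2_eye and hook0 below 0.036 m or distance between dipper2_eye and hook1 below 0.036 m or distance between dipper2_eye and hook2 below 0.036 m) and distance between dipper0_eye and dipper1_eye above 0.07 m and distance between each of dipper0_eye, dipper1_eye and dipper2_eye above 0.07 m); the robot touches nothing.
It fails at once if the pot, the awl or the carton is moved by more than 20 mm (distance of any of pot, awl, carton from where it was at the start of the episode above 0.02 m).
It fails at once if a dipper at a hook is let go so abruptly that it swings hard (faster than 4 rad/s) ((angular speed of dipper0 above 4 rad/s and (distance between dipper0_eye and hook0 below 0.036 m or distance between dipper0_eye and hook1 below 0.036 m or distance between dipper0_eye and hook2 below 0.036 m)) or (angular speed of dipper1 above 4 rad/s and (distance between dipper1_eye and hook0 below 0.036 m or distance between dipper1_eye and hook1 below 0.036 m or distance between dipper1_eye and hook2 below 0.036 m)) or (angular speed of dipper2 above 4 rad/s and (distance between dipper2_eye and hook0 below 0.036 m or distance between dipper2_eye and hook1 below 0.036 m or distance between dipper2_eye and hook2 below 0.036 m))).
Of lever0, lever1, lever2 only 2 to 3 are there at a start; the rules pass over those that are not, and their reading is None.
Of dipper0, dipper1, dipper2 only 2 to 3 are there at a start; the rules pass over those that are not, and their reading is None.
At some moment in a run one of cups may be knocked a few centimetres aside while the robot is not near it.
It also fails if it takes over 210 s, if anything falls off the work surface, if the arm or the gripper's body presses on something with over 40 N, if the wrist force passes 120 N, or if a joint passes its speed limit or range.

### The arm

A 7-joint arm with a two-finger parallel gripper is mounted at the origin on the work surface. World frame = base frame: x ahead of the robot, y to its left, z up, the work surface at z = 0. Lengths are in m, angles in degrees, forces in N, time in s.
With the tool pointing down it reaches from about 0.425 to 0.875 m from the base axis. Payload 4.7 kg.
Tool frame: the origin (TCP) lies midway between the tips of the shut fingers; the grasp point (between the pads) lies 19 mm behind it; z points along the fingers, y is the line along which they close (so a half turn about z gives the same grasp; the last joint's range is limited). The gripper opens to 87 mm and grips with 3 to 60 N. Pads are 19 mm wide; open, the fingers measure 117 mm over their backs; the gripper's body (75 mm by 190 mm) begins 51 mm behind the grasp point.
Start: joints at [69.219, 18.392, -4.016, 83.108, 1.295, 78.541, -3.26], TCP at [0.239, -0.604, 0.223] pointing down, gripper open.
Joint ranges: [-163.93, 163.93], [-17.29, 119.83], [-79.2, 71.16], [3.27, 140.29], [-89.18, 269.18], [5.43, 117.66], [-154.24, 154.24]. Speed limits (degrees/s): [147.25, 147.25, 180, 180, 180, 180, 180].

### API

Orientations are given as [roll, pitch, yaw] about the fixed x, y, z axes, in that order (R = Rz(yaw) Ry(pitch) Rx(roll)).
In Python, from cell import env gives the robot as it stands.
- The arm moves only by the tool step_arm, never from a script. Its argument "moves" is a list of rows, each an object with "dp": the shift along the tool's x, y, z in mm, a list of three; "dr": the turn, a rotation vector about the tool's x, y, z in rad, a list of three; "fingers": the closure, from 0 (fully open) to 1 (shut). In form: [{"dp": [dx, dy, dz], "dr": [ax, ay, az], "fingers": fingers}, ...]. A call has exactly 5 rows; each row shifts and turns the commanded pose from where the row before left it, along the tool's axes as they then stand; what a row does not reach is not made up. A row lasts 1/8 s, in which the tool goes at most 62.5 mm and 10.7 degrees, less where a joint would pass 70% of its speed; a pose out of reach is approached as far as the arm can. A call with a gripper value outside its range is refused whole. The fingers move at their own pace and stop on an object; "squeeze" is the grip in N (left out, the last holds). Time passes only in rows, so rows that do not move let the fingers close, or fill a call up. It gives the time, the measured TCP pose, the force, the opening and the grip force at its end, in the units of the state.
- env.get_obs(): the state, without advancing time (a new reading comes with each control period).
- env.read_camera(name): name is "scene" or "top" or "wrist"; returns the picture (400x640x3 uint8, red, green, blue); there is no depth.
- env.camera_model(name): a dict with "fx", "fy", "cx", "cy" (pixels), "k1" (the pictures are not rectified: a ray, as slopes to the right and down, at radius r is drawn at 1 + k1 r^2 times it, then the intrinsics apply), "R" (3x3) and "t" (3): a world point X has camera coordinates R X + t. Camera axes: x right, y down, z forward; pixel columns grow to the right and rows downward; lengths in m; the calibration is good to about 2 mm. A picture is of the moment at which its call begins: read the wrist's pose just before it. camera_model takes no time and is no camera call; for the wrist camera it gives the pose at the moment of the call.
- env.sign_off(): hands the job in; it is judged then, once.
The state is a dict: "time_s": time; "qpos": joint angles; "joint_velocities": joint speeds; "effort": joint torques, N m; "tool_pos": TCP position; "tool_rot": TCP orientation; "force": force on the tool from outside, world axes, zero at the start; "wrist_torque": the same for the moment, N m; "grip_width": finger opening in m; "grasp_force": force on a finger pad.
Only numpy, scipy, OpenCV 4.12 (cv2) and the standard library are available. Lean on these libraries where they do the work, as an engineer would, in place of code of your own. Each camera call takes 0.05 s, during which the arm holds its last target. There are 200 camera calls.

## Working session

There is one attempt and no reset: what is moved stays moved. The work goes in short steps, Python scripts to look and compute and a tool call to move; the robot and the scene stay as the last step left them, time stands still between calls to the robot, and variables do not carry over. Pictures are saved under pics/ and viewed, at most 14 in all, crops included, and the job is handed in when it is done.

Besides the shell and the picture viewer there is one more tool, called after "Request:" in YAML: its name, and indented under it one key for each argument. step_arm: Moves the arm, as the interface text tells. Its arguments: {"type":"object","properties":{"moves":{"type":"array","items":{"type":"object","properties":{"dp":{"type":"array","items":{"type":"number"}},"dr":{"type":"array","items":{"type":"number"}},"fingers":{"type":"number"}}}},"squeeze":{"type":"number"}},"required":["moves"]}

```bash
ls; mkdir -p pics; python3 - <<'E'
from cell import env
import cv2
o=env.get_obs();print({k:o[k] for k in('time_s','tool_pos','tool_rot','grip_width')})
for n in('scene','top'):
    cv2.imwrite(f'pics/{n}0.png',cv2.cvtColor(env.read_camera(n),cv2.COLOR_RGB2BGR))
    m=env.camera_model(n);print(n,m)
E
```

```text
pics
{'time_s': 0.0, 'tool_pos': array([ 0.23890335, -0.6038977 ,  0.22146285]), 'tool_rot': array([-1.79889736e+02,  3.90100228e-03,  2.15878463e+01]), 'grip_width': 0.08666582143333647}
scene {'fx': 473.89756350146797, 'fy': 473.89756350146797, 'cx': 316.83457770780495, 'cy': 189.65003304116806, 'k1': -0.08275199408857349, 'R': array([[ 0.49372371,  0.86936956, -0.02081992],
       [ 0.57717453, -0.34550329, -0.73993042],
       [-0.65046634,  0.35330446, -0.67236114]]), 't': array([-0.24653963, -0.16516115,  1.7667376 ])}
top {'fx': 513.6883229181655, 'fy': 513.6883229181655, 'cx': 330.324872793935, 'cy': 200.73074797516907, 'k1': -0.14125633829479936, 'R': array([[ 0.02663486, -0.99964045, -0.0030908 ],
       [-0.98019759, -0.02550965, -0.19637196],
       [ 0.19622251,  0.00825994, -0.9805246 ]]), 't': array([-1.12002391e-03,  5.79515293e-01,  1.82251959e+00])}
```

View pics/scene0.png

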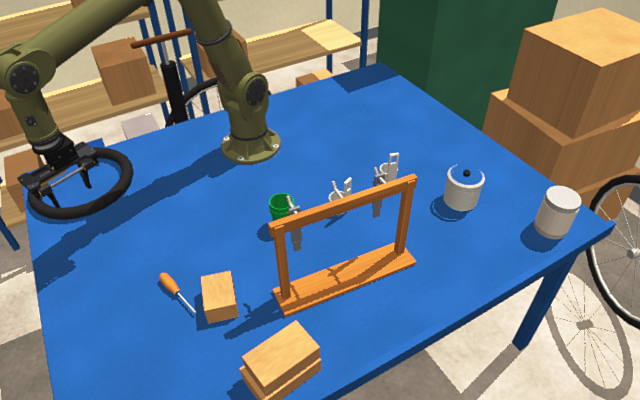

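View pics/top0.png

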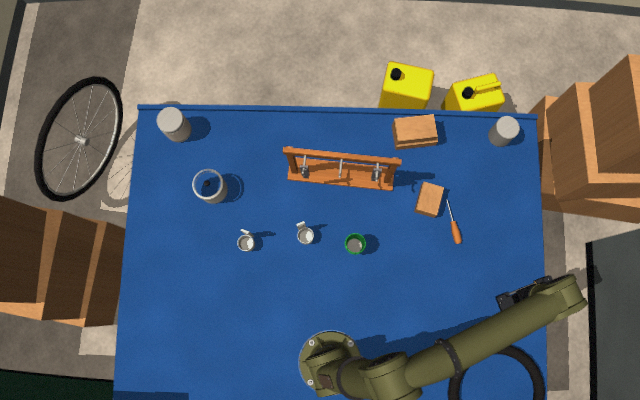

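The top view shows the rack near (343,165), levers on the outer two hooks at (304,170) and (377,173), the cup at (355,244), and dippers at (247,242) and (305,235). The pot is at the left. The carton and awl are on the right, at (430,198) and (455,220). I'll enlarge the crop.

```bash
python3 - <<'E'
import cv2,numpy as np
a=cv2.imread('pics/top0.png')[138:262,225:415]
a=cv2.resize(a,None,fx=4.2,fy=4.2,interpolation=cv2.INTER_CUBIC);cv2.imwrite('pics/c1.png',a)
b=cv2.imread('pics/scene0.png')[140:315,255:425]
b=cv2.resize(b,None,fx=3.4,fy=3.4,interpolation=cv2.INTER_CUBIC);cv2.imwrite('pics/c2.png',b)
E
cat > h.py <<'E'
import numpy as np,cv2
from cell import env
def proj(n,P,m=None):
    m=m or env.camera_model(n); c=np.atleast_2d(P)@np.array(m['R']).T+m['t']; s=c[:,:2]/c[:,2:]
    s=s*(1+m['k1']*(s**2).sum(1,keepdims=True)); return s*[m['fx'],m['fy']]+[m['cx'],m['cy']]
def unproj(n,uv,z,m=None):
    m=m or env.camera_model(n); R=np.array(m['R']);out=[]
    for u in np.atleast_2d(uv):
        d=(u-[m['cx'],m['cy']])/[m['fx'],m['fy']]; s=d.copy()
        for _ in range(20): s=d/(1+m['k1']*(s@s))
        r=R.T@[s[0],s[1],1]; o=-R.T@m['t']; out.append(o+r*(z-o[2])/r[2])
    return np.array(out)
E
```

```text
(no output)
```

View pics/c1.png

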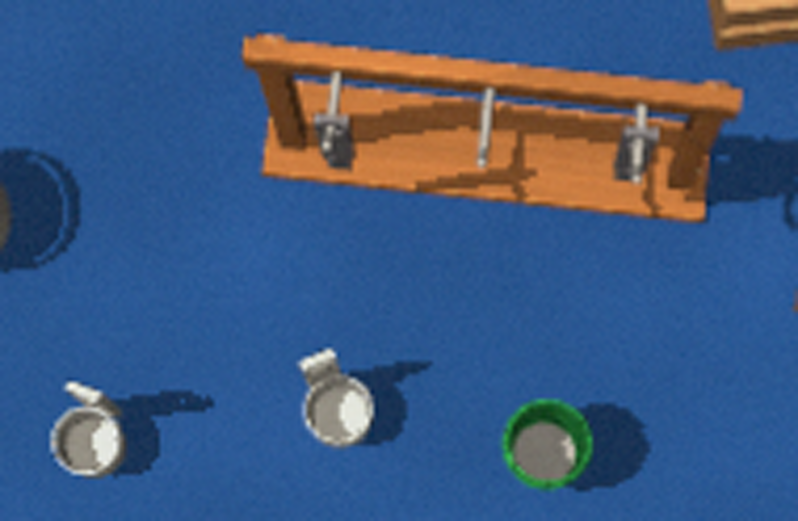

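View pics/c2.png

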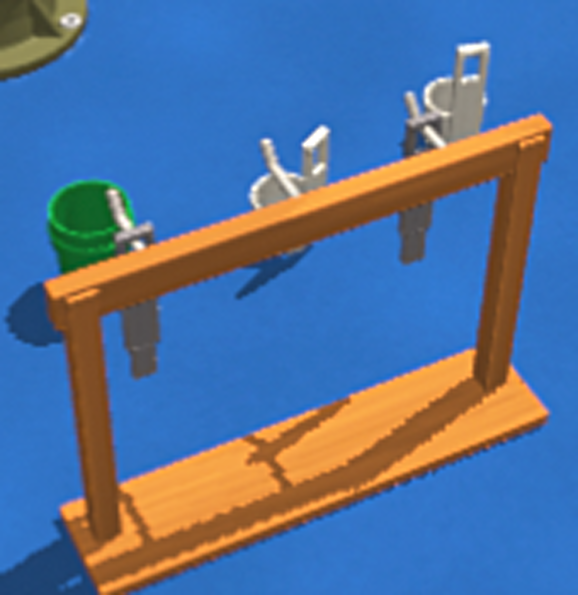

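The crop gives rack foot corners (264,175) and (704,220). Hook tips are at about (329,150), (483,163) and (637,182). The cup rim is at (548,443), and the dipper rims are at (87,441) and (339,410). The scene crop confirms two levers, on the outer hooks, and two dippers.

```bash
python3 - <<'E'
from h import *
np.set_printoptions(precision=4,suppress=True)
f=lambda c,z:unproj('top',np.array(c)/4.2+[225,138],z)
foot=f([(264,175),(704,220)],.014);print('foot',foot)
d=foot[1]-foot[0];print('yaw',np.degrees(np.arctan2(-d[0],d[1]))+180)
t=f([(329,150),(483,163),(637,182)],.287);print('tips',t,np.degrees(np.arctan2((t[2]-t[0])[0],-(t[2]-t[0])[1])))
print('hookbase',f([(338,72),(489,92),(641,105)],.279))
print('bar far',f([(245,38),(742,91)],.292))
print('cup',f((548,443),.098))
print('dip',f([(87,441),(339,410)],.05))
print('strap',f([(67,386),(103,402),(302,366),(336,352)],.136))
g=lambda c,z:unproj('scene',np.array(c)/3.4+[255,140],z)
print('scene: cup',g((90,212),.098),'dip1 strap top',g((464,48),.136),g((486,45),.136),'dip2',g([(306,145),(326,130)],.136),'tips',g([(409,96),(265,145),(114,196)],.287),'foot far',g([(104,594),(548,412)],.014))
E
```

```text
foot [[ 0.6651  0.1773  0.014 ]
 [ 0.6339 -0.2191  0.014 ]]
yaw 355.50047325773824
tips [[ 0.6204  0.102   0.287 ]
 [ 0.6131 -0.017   0.287 ]
 [ 0.6012 -0.1358  0.287 ]] -4.612124528869938
hookbase [[ 0.6855  0.0979  0.279 ]
 [ 0.6723 -0.0204  0.279 ]
 [ 0.665  -0.1391  0.279 ]]
bar far [[ 0.7075  0.1707  0.292 ]
 [ 0.6748 -0.2165  0.292 ]]
cup [[ 0.4199 -0.0789  0.098 ]]
dip [[0.4162 0.3174 0.05  ]
 [0.4494 0.1001 0.05  ]]
strap [[0.4519 0.3219 0.136 ]
 [0.4395 0.2911 0.136 ]
 [0.4741 0.1273 0.136 ]
 [0.4866 0.0995 0.136 ]]
scene: cup [[ 0.4299 -0.0779  0.098 ]] dip1 strap top [[0.4479 0.3033 0.136 ]] [[0.4547 0.3235 0.136 ]] dip2 [[0.4878 0.1052 0.136 ]
 [0.48   0.1308 0.136 ]] tips [[ 0.6239  0.1075  0.287 ]
 [ 0.616  -0.0137  0.287 ]
 [ 0.6079 -0.1325  0.287 ]] foot far [[ 0.7269 -0.221   0.014 ]
 [ 0.7578  0.1752  0.014 ]]
```

```bash
cat >> h.py <<'E'
from scipy.spatial.transform import Rotation as Ro
O=np.array([.676,-.021,0]);YAW=-4.5
def rack(x,y,z): # mm -> m world
    return O+Ro.from_euler('z',YAW,degrees=True).apply(np.array([x,y,z])/1e3)
def plan(p,rpy,step=55,n=None):
    """rows from the measured pose to TCP pose p (m), rpy (deg)"""
    o=env.get_obs();R0=Ro.from_euler('xyz',o['tool_rot'],degrees=True);R1=Ro.from_euler('xyz',rpy,degrees=True)
    w=(R0.inv()*R1).as_rotvec();d=R0.inv().apply(np.array(p)-o['tool_pos'])*1e3
    n=n or int(np.ceil(max(np.linalg.norm(d)/step,np.linalg.norm(w)/.17,1)))
    print('t',round(o['time_s'],2),'pos',o['tool_pos'].round(4),o['tool_rot'].round(1),'n',n)
    for i in range(n):
        print((Ro.from_rotvec(-w*i/n).apply(d/n)).round(1).tolist(),(w/n).round(3).tolist())
E
python3 - <<'E'
from h import *
np.set_printoptions(precision=4,suppress=True)
print(unproj('top',np.array([(332,119),(641,132)])/4.2+[225,138],.285),rack(-30,120,279),rack(-30,-120,279))
plan([.56,-.13,.36],[180,0,-4.5])
E
```

```text
[[ 0.6457  0.1008  0.285 ]
 [ 0.6416 -0.1388  0.285 ]] [0.6555 0.101  0.279 ] [ 0.6367 -0.1383  0.279 ]
t 0.1 pos [ 0.2389 -0.604   0.2216] [-179.9    0.    21.6] n 11
[43.0, -29.3, -12.5] [-0.0, 0.0, 0.041]
[41.7, -31.1, -12.5] [-0.0, 0.0, 0.041]
[40.4, -32.8, -12.5] [-0.0, 0.0, 0.041]
[39.0, -34.4, -12.5] [-0.0, 0.0, 0.041]
[37.6, -36.0, -12.6] [-0.0, 0.0, 0.041]
[36.0, -37.5, -12.6] [-0.0, 0.0, 0.041]
[34.5, -39.0, -12.6] [-0.0, 0.0, 0.041]
[32.8, -40.4, -12.6] [-0.0, 0.0, 0.041]
[31.1, -41.7, -12.6] [-0.0, 0.0, 0.041]
[29.4, -43.0, -12.6] [-0.0, 0.0, 0.041]
[27.6, -44.1, -12.6] [-0.0, 0.0, 0.041]
```

Request:
step_arm:
  moves:
    - {"dp":[43,-29.3,-12.5],"dr":[0,0,0.041],"fingers":0}
    - {"dp":[41.7,-31.1,-12.5],"dr":[0,0,0.041],"fingers":0}
    - {"dp":[40.4,-32.8,-12.5],"dr":[0,0,0.041],"fingers":0}
    - {"dp":[39,-34.4,-12.5],"dr":[0,0,0.041],"fingers":0}
    - {"dp":[37.6,-36,-12.6],"dr":[0,0,0.041],"fingers":0}

```text
time_s: 0.72
tool_pos: [0.3854, -0.3872, 0.2852]
tool_rot: [-180.0, 0.0, 9.8]
force: [0.5, 0.1, 0.6]
grip_width: 0.0866
grasp_force: 0.0
```

Request:
step_arm:
  moves:
    - {"dp":[36,-37.5,-12.6],"dr":[0,0,0.041],"fingers":0}
    - {"dp":[34.5,-39,-12.6],"dr":[0,0,0.041],"fingers":0}
    - {"dp":[32.8,-40.4,-12.6],"dr":[0,0,0.041],"fingers":0}
    - {"dp":[31.1,-41.7,-12.6],"dr":[0,0,0.041],"fingers":0}
    - {"dp":[29.4,-43,-12.6],"dr":[0,0,0.041],"fingers":0}

```text
time_s: 1.35
tool_pos: [0.5307, -0.1716, 0.3483]
tool_rot: [180.0, 0.0, -2.0]
force: [0.6, -0.3, -0.7]
grip_width: 0.0875
grasp_force: 0.0
```

Request:
step_arm:
  moves:
    - {"dp":[27.6,-44.1,-12.6],"dr":[0,0,0.041],"fingers":0}
    - {"dp":[0,0,0],"dr":[0,0,0],"fingers":0}
    - {"dp":[0,0,0],"dr":[0,0,0],"fingers":0}
    - {"dp":[0,0,0],"dr":[0,0,0],"fingers":0}
    - {"dp":[0,0,0],"dr":[0,0,0],"fingers":0}

```text
time_s: 1.98
tool_pos: [0.5586, -0.1313, 0.3605]
tool_rot: [180.0, 0.0, -4.4]
force: [0.5, -0.5, -0.1]
grip_width: 0.087
grasp_force: 0.0
```

```bash
python3 - <<'E'
from h import *
import pickle
np.set_printoptions(precision=4,suppress=True)
m=env.camera_model('wrist');im=env.read_camera('wrist');cv2.imwrite('pics/w1.png',im[:,:,::-1]);pickle.dump(m,open('w1.pkl','wb'))
print(m['R'],-np.array(m['R']).T@m['t'])
print('hooks pred',proj('wrist',[rack(-50,y,279) for y in(120,0,-120)]+[rack(-66,y,287) for y in(120,0,-120)],m))
plan([.6416+.0,-.1388,.36],[180,0,-4.5])
E
```

```text
[[-0.0764 -0.9971 -0.0002]
 [-0.9498  0.0727  0.3044]
 [-0.3035  0.0235 -0.9525]] [ 0.6437 -0.1378  0.5234]
hooks pred [[ -3.0187 129.7601]
 [148.7005 125.736 ]
 [321.6888 124.6663]
 [ -6.8292 153.1696]
 [146.4055 150.6227]
 [321.6572 150.0403]]
t 2.02 pos [ 0.5588 -0.131   0.3606] [180.    0.   -4.4] n 2
[41.6, 0.7, 0.3] [0.0, 0.0, 0.001]
[41.6, 0.7, 0.3] [0.0, 0.0, 0.001]
```

View pics/w1.png

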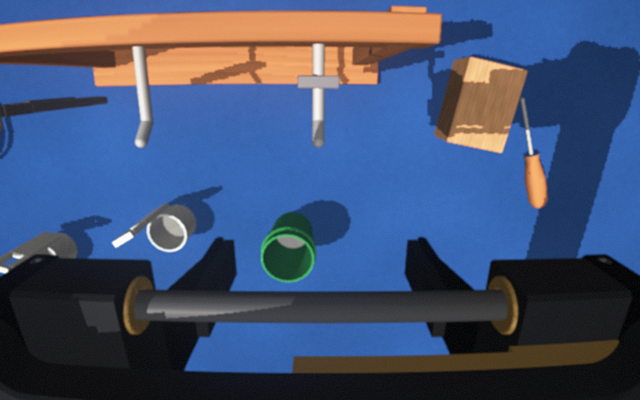

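The wrist view shows the hook 2 tip at about (319,143), its bar junction at (319,45) and its lever top at (318,81). The hook 1 tip is at (141,143) and its junction at (138,47).

```bash
python3 - <<'E'
from h import *
import pickle
np.set_printoptions(precision=4,suppress=True)
m=pickle.load(open('w1.pkl','rb'))
inv=lambda P:(Ro.from_euler('z',-YAW,degrees=True).apply(P-O)*1e3)
for n,uv,z in [('lever2 top',(318.5,81),.285),('tips ends',(319,146),.287),('',(141,147),.287),('bar/rod',(319,45),.279),('',(138,47),.279),('bar near edge top',(441,41),.29),('foot near',(379,84),.014),('cup rim',(288,252),.098),('dipB rim',(168,229),.05),('dipBstrap',(113,245),.136),('dipBstrap',(130,233),.136)]:
    P=unproj('wrist',uv,z,m)[0];print(n,P,inv(P))
plan([.6416,-.1388,.36],[180,0,-4.5])
E
```

```text
lever2 top [ 0.6454 -0.1368  0.285 ] [ -21.4157 -117.8386  285.    ]
tips ends [ 0.6036 -0.1339  0.287 ] [ -63.2724 -118.2141  287.    ]
 [ 0.613  -0.0125  0.287 ] [-63.4605   3.5077 287.    ]
bar/rod [ 0.6678 -0.1388  0.279 ] [   1.1184 -118.1115  279.    ]
 [ 0.6779 -0.02    0.279 ] [  1.8576   1.1487 279.    ]
bar near edge top [ 0.6642 -0.2143  0.29  ] [   3.4404 -193.6525  290.    ]
foot near [ 0.6374 -0.2185  0.014 ] [ -23.026  -199.9668   14.    ]
cup rim [ 0.4341 -0.0788  0.098 ] [-236.6155  -76.612    98.    ]
dipB rim [0.4598 0.1    0.05  ] [-225.0749  103.6539   50.    ]
dipBstrap [0.4768 0.1321 0.136 ] [-210.6094  136.9737  136.    ]
dipBstrap [0.4912 0.1058 0.136 ] [-194.1445  111.8746  136.    ]
t 2.02 pos [ 0.5588 -0.131   0.3606] [180.    0.   -4.4] n 2
[41.6, 0.7, 0.3] [0.0, 0.0, 0.001]
[41.6, 0.7, 0.3] [0.0, 0.0, 0.001]
```

Request:
step_arm:
  moves:
    - {"dp":[43,0,0],"dr":[0,0,-0.001],"fingers":0}
    - {"dp":[42.4,-0.4,0],"dr":[0,0,-0.001],"fingers":0}
    - {"dp":[0,0,20],"dr":[0,0,0],"fingers":0}
    - {"dp":[0,0,40],"dr":[0,0,0],"fingers":0}
    - {"dp":[0,0,40],"dr":[0,0,0],"fingers":0}

```text
time_s: 2.65
tool_pos: [0.6444, -0.1364, 0.2596]
tool_rot: [180.0, -0.0, -4.2]
force: [0.5, 0.4, 0.5]
grip_width: 0.0871
grasp_force: 0.0
```

Request:
step_arm:
  moves:
    - {"dp":[0,0,20],"dr":[0,0,0],"fingers":0}
    - {"dp":[0,0,0],"dr":[0,0,0],"fingers":0.4}
    - {"dp":[0,0,0],"dr":[0,0,0],"fingers":0.6}
    - {"dp":[0,0,0],"dr":[0,0,0],"fingers":0.8}
    - {"dp":[0,0,0],"dr":[0,0,0],"fingers":1}
  squeeze: 25

```text
time_s: 3.28
tool_pos: [0.6449, -0.1358, 0.242]
tool_rot: [180.0, -0.1, -4.1]
force: [-0.9, -1.1, -0.5]
grip_width: 0.0546
grasp_force: 0.0
```

Request:
step_arm:
  moves:
    - {"dp":[0,0,0],"dr":[0,0,0],"fingers":1}
    - {"dp":[0,0,0],"dr":[0,0,0],"fingers":1}
    - {"dp":[0,0,0],"dr":[0,0,0],"fingers":1}
    - {"dp":[0,0,0],"dr":[0,0,0],"fingers":1}
    - {"dp":[0,0,0],"dr":[0,0,0],"fingers":1}

```text
time_s: 3.9
tool_pos: [0.6444, -0.1358, 0.2407]
tool_rot: [180.0, 0.0, -4.1]
force: [0.1, -0.2, 0.0]
grip_width: 0.0269
grasp_force: 25.0
```

Request:
step_arm:
  moves:
    - {"dp":[0,0,-6],"dr":[0,0,0],"fingers":1}
    - {"dp":[0,0,-10],"dr":[0,0,0],"fingers":1}
    - {"dp":[0,0,0],"dr":[0,0,0],"fingers":1}
    - {"dp":[-10,0,0],"dr":[0,0,0],"fingers":1}
    - {"dp":[-12,0,0],"dr":[0,0,0],"fingers":1}

```text
time_s: 4.53
tool_pos: [0.6214, -0.1341, 0.2563]
tool_rot: [-180.0, 0.1, -4.1]
force: [0.3, 0.0, -0.8]
grip_width: 0.0267
grasp_force: 25.0
```

Request:
step_arm:
  moves:
    - {"dp":[-12,0,0],"dr":[0,0,0],"fingers":1}
    - {"dp":[-12,0,0],"dr":[0,0,0],"fingers":1}
    - {"dp":[-20,0,0],"dr":[0,0,0],"fingers":1}
    - {"dp":[-30,0,0],"dr":[0,0,0],"fingers":1}
    - {"dp":[-20,0,-20],"dr":[0,0,0],"fingers":1}

```text
time_s: 5.15
tool_pos: [0.526, -0.1273, 0.2755]
tool_rot: [-180.0, 0.2, -4.2]
force: [0.8, -0.2, 0.9]
grip_width: 0.0266
grasp_force: 25.0
```

Request:
step_arm:
  moves:
    - {"dp":[0,0,-25],"dr":[0,0,0],"fingers":1}
    - {"dp":[0,0,-25],"dr":[0,0,0],"fingers":1}
    - {"dp":[0,0,0],"dr":[0,0,0],"fingers":1}
    - {"dp":[0,0,0],"dr":[0,0,0],"fingers":1}
    - {"dp":[0,0,0],"dr":[0,0,0],"fingers":1}

```text
time_s: 5.78
tool_pos: [0.5281, -0.1274, 0.3254]
tool_rot: [-180.0, 0.1, -4.1]
force: [-0.7, -0.5, -0.6]
grip_width: 0.0268
grasp_force: 25.0
```

```bash
python3 - <<'E'
from h import *
import pickle
m=env.camera_model('wrist');im=env.read_camera('wrist');cv2.imwrite('pics/w2.png',im[:,:,::-1]);pickle.dump(m,open('w2.pkl','wb'))
plan([.43,-.0788,.30],[180,0,-4.5])
E
```

```text
t 5.83 pos [ 0.5282 -0.1274  0.3255] [-1.8e+02  1.0e-01 -4.1e+00] n 3
[-33.8, -13.8, 8.6] [-0.0, 0.001, 0.002]
[-33.8, -13.7, 8.5] [-0.0, 0.001, 0.002]
[-33.9, -13.6, 8.5] [-0.0, 0.001, 0.002]
```

View pics/w2.png

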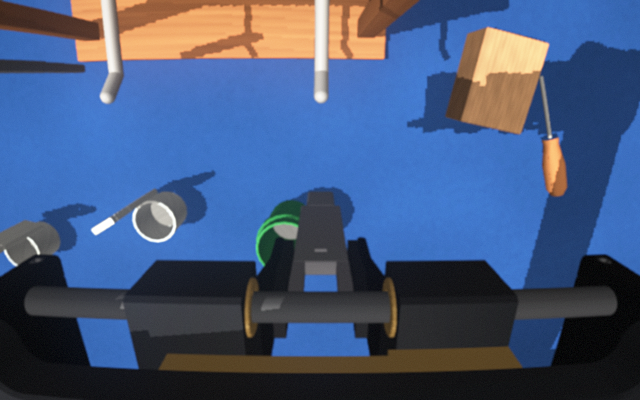

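The lever is held upright at (320,230), with hook 2 now empty. I'll pin down the cup and dippers with a silhouette fit on the earlier top, scene and wrist images.

```bash
cat >> h.py <<'E'
from scipy.optimize import minimize
def circ(r,z,n=40):
    a=np.linspace(0,2*np.pi,n);return np.c_[r*np.cos(a),r*np.sin(a),0*a+z]
CUP=np.vstack([circ(.031,0),circ(.0385,.065),circ(.0385,.082),circ(.036,.098)])
def green(im):
    h=cv2.cvtColor(im,cv2.COLOR_RGB2HSV);return ((h[...,0]>50)&(h[...,0]<75)&(h[...,1]>140)&(h[...,2]>40)).astype(np.uint8)
def cupfit(n,im,m,roi,x0=(.43,-.079)):
    g=np.zeros(im.shape[:2],np.uint8);u0,v0,u1,v1=roi;g[v0:v1,u0:u1]=green(im)[v0:v1,u0:u1]
    pts=cv2.findNonZero(g);S=4
    def hull(p,sh=0):
        k=np.zeros(((v1-v0)*S,(u1-u0)*S),np.uint8);cv2.fillConvexPoly(k,((p-[u0,v0]+.5)*S).round().astype(np.int32),1);return k
    A=hull(cv2.convexHull(pts)[:,0].astype(float))
    def c(x):
        p=proj(n,CUP+[x[0],x[1],0],m).astype(np.float32);B=hull(cv2.convexHull(p)[:,0]);return 1-(A&B).sum()/(A|B).sum()
    r=minimize(c,x0,method='Nelder-Mead',options=dict(initial_simplex=np.array([x0,(x0[0]+.02,x0[1]),(x0[0],x0[1]+.02)])));return r.x.round(4),round(r.fun,3),len(pts)
E
sed -i 's/O=np.array(\[.676,-.021,0\])/O=np.array([.678,-.0195,0])/' h.py
python3 - <<'E'
from h import *
import pickle
rd=lambda f:cv2.imread(f'pics/{f}.png')[:,:,::-1].copy()
print(cupfit('top',rd('top0'),None,(325,215,385,275)))
print(cupfit('scene',rd('scene0'),None,(255,180,300,235)))
print(cupfit('wrist',rd('w1'),pickle.load(open('w1.pkl','rb')),(240,200,340,290)))
t=env.read_camera('top');print('top now',cupfit('top',t,None,(325,215,385,275)));cv2.imwrite('pics/top1.png',t[:,:,::-1])
E
```

```text
(array([ 0.4242, -0.0772]), np.float64(0.137), 161)
(array([ 0.3862, -0.062 ]), np.float64(0.44), 398)
(array([ 0.4226, -0.0745]), np.float64(0.236), 1029)
top now (array([ 0.424 , -0.0727]), np.float64(0.461), 87)
```

```bash
python3 - <<'E'
from h import *
import pickle
m=pickle.load(open('w1.pkl','rb'))
for x in(.420,.427,.434):
    for n,mm in(('wrist',m),('top',None),('scene',None)):
        p=proj(n,circ(.036,.098)+[x,-.0785,0],mm);b=proj(n,circ(.031,0)+[x,-.0785,0],mm);print(x,n,p.min(0).round(),p.max(0).round(),b.min(0).round(),b.max(0).round())
a=cv2.imread('pics/w1.png')[190:300,90:340];b=cv2.imread('pics/top0.png')[220:265,335:375];c=cv2.imread('pics/scene0.png')[185:240,255:305]
a=cv2.resize(a,(750,330),interpolation=2);b=cv2.resize(b,(240,270),interpolation=2);c=cv2.resize(c,(300,270)[::1],interpolation=2)
o=np.zeros((600,750,3),np.uint8);o[:330]=a;o[330:,:240]=b;o[330:,250:550]=c;cv2.imwrite('pics/c3.png',o)
E
```

```text
0.42 wrist [262. 237.] [316. 285.] [275. 214.] [313. 250.]
0.42 top [345. 233.] [366. 254.] [346. 238.] [363. 255.]
0.42 scene [268. 192.] [292. 209.] [272. 216.] [292. 231.]
0.427 wrist [261. 232.] [315. 280.] [274. 210.] [313. 246.]
0.427 top [345. 231.] [366. 252.] [346. 236.] [363. 253.]
0.427 scene [269. 194.] [293. 210.] [273. 218.] [293. 232.]
0.434 wrist [261. 227.] [315. 276.] [274. 206.] [313. 242.]
0.434 top [345. 229.] [366. 250.] [346. 234.] [363. 251.]
0.434 scene [270. 195.] [294. 212.] [274. 219.] [294. 234.]
```

View pics/c3.png

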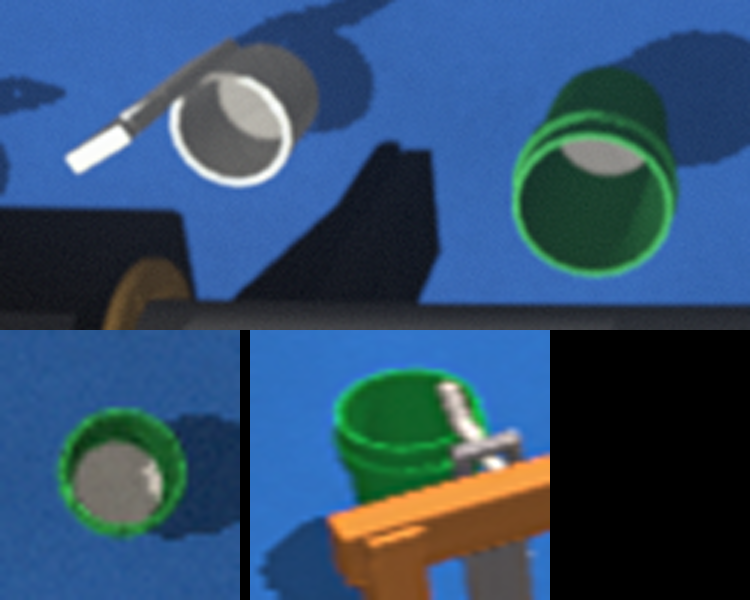

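The wrist rim extents (261–315, 234–282) put the cup at about (0.4235, -0.0785). The top view agrees.

```bash
python3 - <<'E'
from h import *
plan([.4465,-.080,.25],[180,11.5,-4.1])
t=env.read_camera('top');g=cv2.findNonZero(green(t)[215:290,320:400]);print(cv2.boundingRect(g))
E
```

```text
t 5.88 pos [ 0.5283 -0.1274  0.3257] [-1.8e+02  1.0e-01 -4.1e+00] n 3
[-28.3, -13.8, 25.3] [-0.0, -0.066, -0.0]
[-26.6, -13.8, 27.1] [-0.0, -0.066, -0.0]
[-24.7, -13.8, 28.8] [-0.0, -0.066, -0.0]
(25, 18, 14, 21)
```

Request:
step_arm:
  moves:
    - {"dp":[-28.3,-13.8,25.3],"dr":[0,-0.066,0],"fingers":1}
    - {"dp":[-26.6,-13.8,27.1],"dr":[0,-0.066,0],"fingers":1}
    - {"dp":[-24.7,-13.8,28.8],"dr":[0,-0.066,0],"fingers":1}
    - {"dp":[0,0,0],"dr":[0,0,0],"fingers":1}
    - {"dp":[0,0,0],"dr":[0,0,0],"fingers":1}

```text
time_s: 6.55
tool_pos: [0.4481, -0.0807, 0.2516]
tool_rot: [180.0, 11.2, -4.2]
force: [-1.4, 0.5, -0.7]
grip_width: 0.0267
grasp_force: 25.0
```

```bash
python3 - <<'E'
from h import *
import pickle
t=env.read_camera('top')
o=env.get_obs();print(o['tool_pos'],o['tool_rot'])
cv2.imwrite('pics/top2.png',t[:,:,::-1]);s=env.read_camera('scene')
a=cv2.resize(t[200:300,290:410,::-1],(480,400),interpolation=2);b=cv2.resize(s[130:250,220:316,::-1],(320,400),interpolation=2)
cv2.imwrite('pics/c4.png',np.hstack([a,b]))
plan([.4465,-.080,.1156],[180,11.5,-4.1],n=5)
E
```

```text
[ 0.44826715 -0.08083945  0.25195346] [179.9648023   11.16745092  -4.19021667]
t 6.65 pos [ 0.4482 -0.0808  0.252 ] [180.   11.2  -4.2] n 5
[4.9, -0.2, 26.8] [0.0, -0.001, -0.0]
[5.0, -0.1, 26.8] [0.0, -0.001, -0.0]
[5.0, -0.1, 26.8] [0.0, -0.001, -0.0]
[5.0, -0.1, 26.8] [0.0, -0.001, -0.0]
[5.1, -0.1, 26.8] [0.0, -0.001, -0.0]
```

View pics/c4.png

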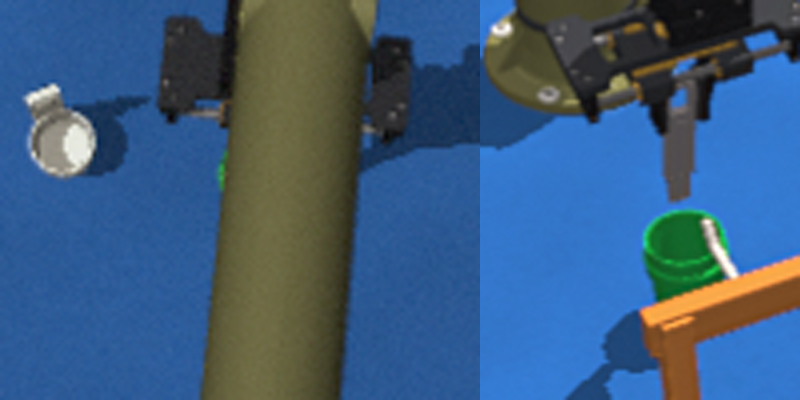

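The lever tip sits straight above the cup in the scene view, and the cup has not moved. Descending and letting go.

Request:
step_arm:
  moves:
    - {"dp":[4.9,0,26.8],"dr":[0,0,0],"fingers":1}
    - {"dp":[5,0,26.8],"dr":[0,0,0],"fingers":1}
    - {"dp":[5,0,26.8],"dr":[0,0,0],"fingers":1}
    - {"dp":[5,0,26.8],"dr":[0,0,0],"fingers":1}
    - {"dp":[3.5,0,18],"dr":[0,0,0],"fingers":1}

```text
time_s: 7.28
tool_pos: [0.4459, -0.0805, 0.1231]
tool_rot: [180.0, 11.3, -4.2]
force: [0.6, -1.1, -0.5]
grip_width: 0.0269
grasp_force: 25.0
```

Request:
step_arm:
  moves:
    - {"dp":[0.6,0,3],"dr":[0,0,0],"fingers":1}
    - {"dp":[0.6,0,3],"dr":[0,0,0],"fingers":1}
    - {"dp":[0.4,0,2],"dr":[0,0,0],"fingers":1}
    - {"dp":[0,0,0],"dr":[0,0,0],"fingers":1}
    - {"dp":[0,0,0],"dr":[0,0,0],"fingers":1}

```text
time_s: 7.9
tool_pos: [0.4456, -0.0799, 0.1157]
tool_rot: [180.0, 11.3, -4.1]
force: [-0.2, 0.7, -1.2]
grip_width: 0.0267
grasp_force: 25.0
```

Request:
step_arm:
  moves:
    - {"dp":[0,0,0],"dr":[0,0,0],"fingers":0.64}
    - {"dp":[0,0,0],"dr":[0,0,0],"fingers":0.6}
    - {"dp":[0,0,0],"dr":[0,0,0],"fingers":0.5}
    - {"dp":[0,0,0],"dr":[0,0,0],"fingers":0.4}
    - {"dp":[0,0,0],"dr":[0,0,0],"fingers":0.4}

```text
time_s: 8.52
tool_pos: [0.4453, -0.0799, 0.1153]
tool_rot: [180.0, 11.3, -4.1]
force: [-0.7, 0.5, -0.3]
grip_width: 0.0503
grasp_force: 0.0
```

Request:
step_arm:
  moves:
    - {"dp":[0,0,-15],"dr":[0,0,0],"fingers":0.4}
    - {"dp":[0,0,-25],"dr":[0,0,0],"fingers":0.4}
    - {"dp":[0,0,-40],"dr":[0,0,0],"fingers":0.4}
    - {"dp":[0,0,-50],"dr":[0,0,0],"fingers":0.4}
    - {"dp":[0,0,-50],"dr":[0,0,0],"fingers":0.2}

```text
time_s: 9.15
tool_pos: [0.481, -0.0824, 0.2945]
tool_rot: [180.0, 11.3, -4.1]
force: [1.1, -0.2, 0.9]
grip_width: 0.0569
grasp_force: 0.0
```

```bash
python3 - <<'E'
from h import *
import pickle
m=env.camera_model('wrist');im=env.read_camera('wrist');cv2.imwrite('pics/w3.png',im[:,:,::-1]);pickle.dump(m,open('w3.pkl','wb'))
print(rack(-24,120,285))
plan([.545,.10,.36],[180,0,-4.5])
E
```

```text
[0.66348908 0.1020131  0.285     ]
t 9.2 pos [ 0.4845 -0.0826  0.3008] [179.9  10.7  -4.2] n 4
[8.8, -46.6, -16.8] [0.001, 0.047, 0.002]
[9.5, -46.6, -16.3] [0.001, 0.047, 0.002]
[10.2, -46.7, -15.9] [0.001, 0.047, 0.002]
[10.9, -46.7, -15.3] [0.001, 0.047, 0.002]
```

View pics/w3.png

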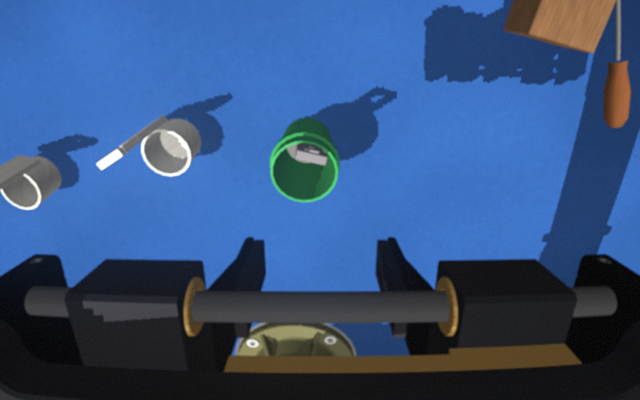

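The lever stands in the cup, leaning to the far side at (310,152), and its shadow shows the eye end up. Next is lever 0.

```bash
python3 - <<'E'
from h import *
g=lambda c,z:unproj('scene',np.array(c)/3.4+[255,140],z)
print(g([(423,118),(134,234)],.285), rack(-39,120,285))
E
```

```text
[[ 0.6482362   0.10328751  0.285     ]
 [ 0.64693591 -0.13719639  0.285     ]] [0.64853532 0.10318998 0.285     ]
```

Request:
step_arm:
  moves:
    - {"dp":[8.8,-46.6,-16.8],"dr":[0,0.047,0.001],"fingers":0.2}
    - {"dp":[9.5,-46.6,-16.3],"dr":[0,0.047,0.001],"fingers":0}
    - {"dp":[10.2,-46.7,-15.9],"dr":[0,0.047,0.001],"fingers":0}
    - {"dp":[10.9,-46.7,-15.3],"dr":[0,0.047,0.001],"fingers":0}
    - {"dp":[0,0,0],"dr":[0,0,0],"fingers":0}

```text
time_s: 9.82
tool_pos: [0.5413, 0.1059, 0.3532]
tool_rot: [-179.9, 0.3, -3.9]
force: [-0.3, -0.0, 0.3]
grip_width: 0.0863
grasp_force: 0.0
```

```bash
python3 - <<'E'
from h import *
import pickle
plan([.648,.102,.36],[180,0,-4.5])
m=env.camera_model('wrist');im=env.read_camera('wrist');pickle.dump(m,open('w4.pkl','wb'));cv2.imwrite('pics/w4.png',im[:,:,::-1])
print(proj('wrist',[[.648,.102,.285],[.4435,.31,.136],[.48,.1134,.136]],m))
E
```

```text
t 9.82 pos [0.5413 0.1059 0.3532] [-179.9    0.3   -3.9] n 2
[53.3, -1.6, -3.7] [-0.001, 0.003, 0.006]
[53.3, -1.9, -3.6] [-0.001, 0.003, 0.006]
[[315.09525511  46.7571483 ]
 [158.27857011 254.08961198]
 [317.82580247 216.44130384]]
```

View pics/w4.png

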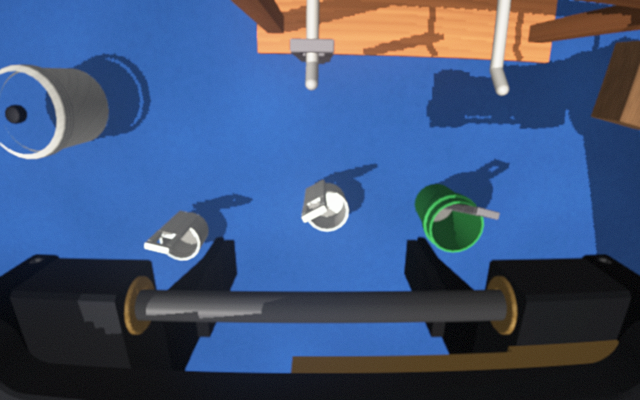

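The wrist view shows the lever 0 top at (312,46), dipper B's rim at (326,212) with its strap top from (304,218) to (327,205), and dipper A's rim at (182,241). The cup rim is at (452,222) with its lever in it.

```bash
python3 - <<'E'
from h import *
import pickle
np.set_printoptions(precision=4,suppress=True)
m=pickle.load(open('w4.pkl','rb'))
for n,uv,z in [('lever0',(312,46),.285),('tip0',(311,87),.287),('cup',(454,224),.098),('A rim',(182,241),.05),('B rim',(326,212),.05),('Bs',(304,218),.136),('Bs',(327,205),.136)]: print(n,unproj('wrist',uv,z,m)[0])
print(rack(-64,120,287))
plan([.648,.1035,.36],[180,0,-4.5])
E
```

```text
lever0 [0.6486 0.1038 0.285 ]
tip0 [0.6244 0.1062 0.287 ]
cup [ 0.443  -0.0587  0.098 ]
A rim [0.421  0.3171 0.05  ]
B rim [0.4525 0.1047 0.05  ]
Bs [0.4791 0.1294 0.136 ]
Bs [0.4932 0.1021 0.136 ]
[0.6236 0.1052 0.287 ]
t 9.88 pos [0.5414 0.1025 0.3521] [180.    0.5  -4.1] n 2
[53.1, -4.3, -4.4] [0.0, 0.004, 0.003]
[53.1, -4.5, -4.2] [0.0, 0.004, 0.003]
```

Request:
step_arm:
  moves:
    - {"dp":[53.1,-1,0],"dr":[0,0.004,0],"fingers":0}
    - {"dp":[53.1,-1,0],"dr":[0,0.004,0],"fingers":0}
    - {"dp":[0,0,0],"dr":[0,0,0],"fingers":0}
    - {"dp":[0,0,30],"dr":[0,0,0],"fingers":0}
    - {"dp":[0,0,30],"dr":[0,0,0],"fingers":0}

```text
time_s: 10.5
tool_pos: [0.6473, 0.0927, 0.2894]
tool_rot: [179.9, 0.1, -4.5]
force: [-0.4, -0.2, -0.1]
grip_width: 0.0873
grasp_force: 0.0
```

```bash
python3 - <<'E'
from h import *
plan([.648,.1035,.241],[180,0,-4.5])
t=env.read_camera('top');cv2.imwrite('pics/top3.png',t[:,:,::-1]);g=cv2.findNonZero(green(t)[200:290,320:400]);print(cv2.boundingRect(g))
E
```

```text
t 10.5 pos [0.6473 0.0927 0.2894] [ 1.799e+02  1.000e-01 -4.500e+00] n 1
[-0.0, -10.9, 48.4] [0.001, 0.002, 0.001]
(37, 32, 5, 16)
```

Request:
step_arm:
  moves:
    - {"dp":[0,-10.9,0],"dr":[0,0,0],"fingers":0}
    - {"dp":[0,0,24],"dr":[0,0,0],"fingers":0}
    - {"dp":[0,0,24],"dr":[0,0,0],"fingers":0}
    - {"dp":[0,0,0],"dr":[0,0,0],"fingers":0.4}
    - {"dp":[0,0,0],"dr":[0,0,0],"fingers":0.6}

```text
time_s: 11.18
tool_pos: [0.649, 0.1054, 0.244]
tool_rot: [-180.0, -0.0, -4.4]
force: [-0.1, 0.0, -0.2]
grip_width: 0.0741
grasp_force: 0.0
```

Request:
step_arm:
  moves:
    - {"dp":[0,0,0],"dr":[0,0,0],"fingers":0.8}
    - {"dp":[0,0,0],"dr":[0,0,0],"fingers":1}
    - {"dp":[0,0,0],"dr":[0,0,0],"fingers":1}
    - {"dp":[0,0,0],"dr":[0,0,0],"fingers":1}
    - {"dp":[0,0,0],"dr":[0,0,0],"fingers":1}

```text
time_s: 11.8
tool_pos: [0.6482, 0.1049, 0.2417]
tool_rot: [180.0, 0.1, -4.4]
force: [-1.1, -0.4, -0.1]
grip_width: 0.0266
grasp_force: 25.0
```

Request:
step_arm:
  moves:
    - {"dp":[0,0,0],"dr":[0,0,0],"fingers":1}
    - {"dp":[0,0,0],"dr":[0,0,0],"fingers":1}
    - {"dp":[0,0,0],"dr":[0,0,0],"fingers":1}
    - {"dp":[0,0,0],"dr":[0,0,0],"fingers":1}
    - {"dp":[0,0,0],"dr":[0,0,0],"fingers":1}

```text
time_s: 12.42
tool_pos: [0.6482, 0.1049, 0.2417]
tool_rot: [180.0, 0.1, -4.4]
force: [-0.2, 0.3, -2.0]
grip_width: 0.0265
grasp_force: 25.0
```

Request:
step_arm:
  moves:
    - {"dp":[0,0,-6],"dr":[0,0,0],"fingers":1}
    - {"dp":[0,0,-10],"dr":[0,0,0],"fingers":1}
    - {"dp":[0,0,0],"dr":[0,0,0],"fingers":1}
    - {"dp":[-10,0,0],"dr":[0,0,0],"fingers":1}
    - {"dp":[-12,0,0],"dr":[0,0,0],"fingers":1}

```text
time_s: 13.05
tool_pos: [0.6253, 0.1068, 0.2574]
tool_rot: [180.0, 0.2, -4.4]
force: [0.4, -0.2, -0.1]
grip_width: 0.0265
grasp_force: 25.0
```

Request:
step_arm:
  moves:
    - {"dp":[-12,0,0],"dr":[0,0,0],"fingers":1}
    - {"dp":[-12,0,0],"dr":[0,0,0],"fingers":1}
    - {"dp":[-20,0,0],"dr":[0,0,0],"fingers":1}
    - {"dp":[-30,0,0],"dr":[0,0,0],"fingers":1}
    - {"dp":[-20,0,-20],"dr":[0,0,0],"fingers":1}

```text
time_s: 13.68
tool_pos: [0.53, 0.1136, 0.2768]
tool_rot: [179.9, 0.3, -4.4]
force: [0.1, -0.0, 0.4]
grip_width: 0.0266
grasp_force: 25.0
```

Request:
step_arm:
  moves:
    - {"dp":[0,20,-35],"dr":[0,0,0],"fingers":1}
    - {"dp":[0,40,-35],"dr":[0,0,0],"fingers":1}
    - {"dp":[0,10,-20],"dr":[0,0,0],"fingers":1}
    - {"dp":[0,0,0],"dr":[0,0,0],"fingers":1}
    - {"dp":[0,0,0],"dr":[0,0,0],"fingers":1}

```text
time_s: 14.3
tool_pos: [0.5268, 0.0451, 0.367]
tool_rot: [180.0, 0.2, -4.3]
force: [-1.6, 0.1, 0.5]
grip_width: 0.0268
grasp_force: 25.0
```

```bash
python3 - <<'E'
from h import *
import pickle
m=env.camera_model('wrist');im=env.read_camera('wrist');cv2.imwrite('pics/w5.png',im[:,:,::-1]);pickle.dump(m,open('w5.pkl','wb'))
t=env.read_camera('top');cv2.imwrite('pics/top4.png',t[:,:,::-1])
s=env.read_camera('scene');cv2.imwrite('pics/scene4.png',s[:,:,::-1])
a=cv2.resize(im[120:280,240:560,::-1],(640,320),interpolation=2)
b=cv2.resize(t[200:270,285:395,::-1],(440,280),interpolation=2);c=cv2.resize(s[165:265,240:340,::-1],(280,280),interpolation=2)
o=np.zeros((600,720,3),np.uint8);o[:320,:640]=a;o[320:,:440]=b;o[320:,440:]=c;cv2.imwrite('pics/c5.png',o)
for x,y in((.4235,-.0785),(.443,-.0587)): print([ (lambda p:(p.min(0).round(),p.max(0).round()))(proj(n,circ(.036,.098)+[x,y,0],mm)) for n,mm in(('wrist',m),('top',None),('scene',None))])
plan([.5,-.0,.3],[180,0,-4.5])
E
```

```text
[(array([392., 200.]), array([446., 250.])), (array([345., 232.]), array([366., 253.])), (array([268., 193.]), array([293., 210.]))]
[(array([377., 186.]), array([432., 238.])), (array([340., 227.]), array([360., 247.])), (array([277., 194.]), array([302., 211.]))]
t 14.45 pos [0.5269 0.045  0.3668] [180.    0.2  -4.3] n 2
[-11.6, 23.4, 33.5] [0.0, 0.002, 0.002]
[-11.6, 23.4, 33.4] [0.0, 0.002, 0.002]
```

View pics/c5.png

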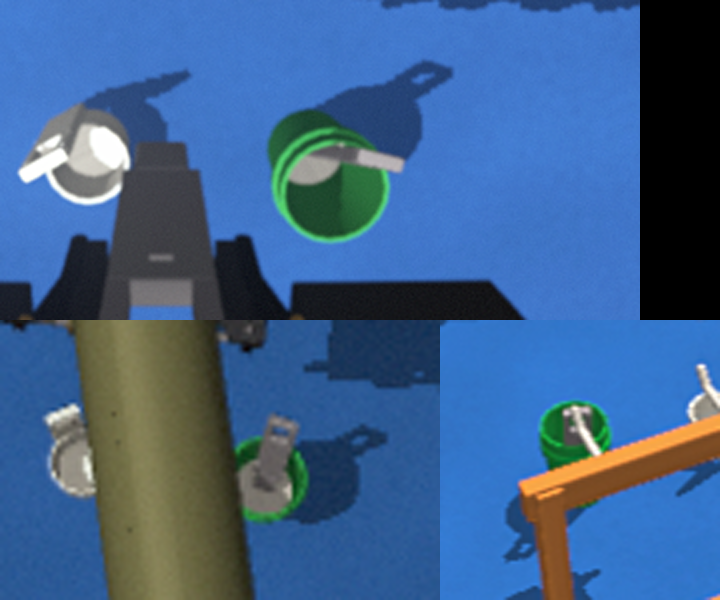

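The cup has been knocked aside. Its rim now spans (376–434, 184–240) in the wrist image, which puts it at about (0.440, -0.060). Lever 2 is still in it, leaning to the far side.

```bash
python3 - <<'E'
from h import *
import pickle
np.set_printoptions(precision=4,suppress=True)
m=pickle.load(open('w5.pkl','rb'))
w=lambda u,v,z:unproj('wrist',(u/2+240,v/2+120),z,m)[0]
t=lambda u,v,z:unproj('top',(u/4+285,(v-320)/4+200),z)[0]
print('disc rim pts wrist',w(287,165,.012),'lever low',w(325,152,.02),'top end',w(403,164,.155))
print('top: lever top end',t(284,420,.155),'low',t(265,475,.03))
plan([.451,-.0615,.25],[180,11.5,-4.4])
E
```

```text
disc rim pts wrist [ 0.4285 -0.0454  0.012 ] lever low [ 0.4396 -0.0731  0.02  ] top end [ 0.4749 -0.0877  0.155 ]
top: lever top end [ 0.4771 -0.0771  0.155 ] low [ 0.4448 -0.066   0.03  ]
t 14.45 pos [0.5269 0.045  0.3668] [180.    0.2  -4.3] n 4
[-16.8, 27.9, 29.3] [0.0, -0.049, 0.001]
[-15.3, 28.0, 30.1] [0.0, -0.049, 0.001]
[-13.8, 28.0, 30.8] [0.0, -0.049, 0.001]
[-12.3, 28.0, 31.4] [0.0, -0.049, 0.001]
```

Request:
step_arm:
  moves:
    - {"dp":[-17.3,26.3,29.3],"dr":[0,-0.049,0.001],"fingers":1}
    - {"dp":[-15.8,26.3,30.1],"dr":[0,-0.049,0.001],"fingers":1}
    - {"dp":[-14.3,26.3,30.8],"dr":[0,-0.049,0.001],"fingers":1}
    - {"dp":[-12.8,26.3,31.4],"dr":[0,-0.049,0],"fingers":1}
    - {"dp":[0,0,0],"dr":[0,0,0],"fingers":1}

```text
time_s: 15.08
tool_pos: [0.448, -0.0572, 0.2482]
tool_rot: [180.0, 11.7, -4.7]
force: [0.9, 0.4, -0.5]
grip_width: 0.0269
grasp_force: 25.0
```

Request:
step_arm:
  moves:
    - {"dp":[0,0,0],"dr":[0,0,0],"fingers":1}
    - {"dp":[0,0,0],"dr":[0,0,0],"fingers":1}
    - {"dp":[0,0,0],"dr":[0,0,0],"fingers":1}
    - {"dp":[0,0,0],"dr":[0,0,0],"fingers":1}
    - {"dp":[0,0,0],"dr":[0,0,0],"fingers":1}

```text
time_s: 15.7
tool_pos: [0.4503, -0.0554, 0.2513]
tool_rot: [180.0, 11.3, -4.5]
force: [1.3, -0.5, -0.8]
grip_width: 0.0266
grasp_force: 25.0
```

```bash
python3 - <<'E'
from h import *
s=env.read_camera('scene');g=cv2.findNonZero(green(s)[180:260,250:330]);print(cv2.boundingRect(g));cv2.imwrite('pics/scene5.png',s[:,:,::-1])
plan([.449,-.0545,.1165],[180,11.5,-4.4],n=5)
g=cv2.findNonZero(green(cv2.imread('pics/scene4.png')[:,:,::-1].copy())[180:260,250:330]);print(cv2.boundingRect(g))
E
```

```text
(26, 15, 24, 37)
t 15.75 pos [ 0.4503 -0.0555  0.2513] [180.   11.3  -4.5] n 5
[5.0, -0.2, 26.5] [0.0, -0.001, -0.0]
[5.0, -0.2, 26.5] [0.0, -0.001, -0.0]
[5.1, -0.2, 26.5] [0.0, -0.001, -0.0]
[5.1, -0.2, 26.5] [0.0, -0.001, -0.0]
[5.1, -0.2, 26.5] [0.0, -0.001, -0.0]
(26, 15, 25, 37)
```

Cup unchanged; inserting the second lever.

Request:
step_arm:
  moves:
    - {"dp":[5,-0.2,26.5],"dr":[0,0,0],"fingers":1}
    - {"dp":[5,-0.2,26.5],"dr":[0,0,0],"fingers":1}
    - {"dp":[5.1,-0.2,26.5],"dr":[0,0,0],"fingers":1}
    - {"dp":[5.1,-0.2,26.5],"dr":[0,0,0],"fingers":1}
    - {"dp":[3.5,-0.2,18],"dr":[0,0,0],"fingers":1}

```text
time_s: 16.38
tool_pos: [0.4487, -0.0546, 0.1238]
tool_rot: [180.0, 11.4, -4.5]
force: [0.0, 0.1, -0.6]
grip_width: 0.0266
grasp_force: 25.0
```

Request:
step_arm:
  moves:
    - {"dp":[0.8,0,4],"dr":[0,0,0],"fingers":1}
    - {"dp":[0.8,0,4],"dr":[0,0,0],"fingers":1}
    - {"dp":[0,0,0],"dr":[0,0,0],"fingers":1}
    - {"dp":[0,0,0],"dr":[0,0,0],"fingers":1}
    - {"dp":[0,0,0],"dr":[0,0,0],"fingers":1}

```text
time_s: 17.0
tool_pos: [0.4495, -0.0546, 0.1172]
tool_rot: [179.9, 11.3, -4.5]
force: [0.1, 0.5, 0.0]
grip_width: 0.0267
grasp_force: 25.0
```

Request:
step_arm:
  moves:
    - {"dp":[0,0,0],"dr":[0,0,0],"fingers":0.65}
    - {"dp":[0,0,0],"dr":[0,0,0],"fingers":0.62}
    - {"dp":[0,0,0],"dr":[0,0,0],"fingers":0.58}
    - {"dp":[0,0,0],"dr":[0,0,0],"fingers":0.52}
    - {"dp":[0,0,0],"dr":[0,0,0],"fingers":0.48}

```text
time_s: 17.62
tool_pos: [0.4492, -0.0546, 0.1168]
tool_rot: [180.0, 11.3, -4.5]
force: [0.2, -0.8, -0.1]
grip_width: 0.0434
grasp_force: 0.0
```

Request:
step_arm:
  moves:
    - {"dp":[0,0,-10],"dr":[0,0,0],"fingers":0.48}
    - {"dp":[0,0,-20],"dr":[0,0,0],"fingers":0.48}
    - {"dp":[0,0,-40],"dr":[0,0,0],"fingers":0.4}
    - {"dp":[0,0,-50],"dr":[0,0,0],"fingers":0.2}
    - {"dp":[0,0,-50],"dr":[0,0,0],"fingers":0}

```text
time_s: 18.25
tool_pos: [0.4827, -0.0571, 0.2857]
tool_rot: [179.9, 11.3, -4.5]
force: [0.9, 0.9, 0.2]
grip_width: 0.0645
grasp_force: 0.0
```

```bash
python3 - <<'E'
from h import *
plan([.50,.13,.32],[180,0,22])
E
```

```text
t 18.25 pos [ 0.4827 -0.0571  0.2857] [179.9  11.3  -4.5] n 4
[-1.1, -47.0, -8.6] [-0.011, 0.048, -0.115]
[4.7, -46.6, -9.0] [-0.011, 0.048, -0.115]
[10.5, -45.7, -9.1] [-0.011, 0.048, -0.115]
[16.1, -44.0, -9.0] [-0.011, 0.048, -0.115]
```

Request:
step_arm:
  moves:
    - {"dp":[-1,-47,-8.6],"dr":[-0.011,0.048,-0.115],"fingers":0}
    - {"dp":[4.7,-46.6,-9],"dr":[-0.011,0.048,-0.115],"fingers":0}
    - {"dp":[10.5,-45.7,-9],"dr":[-0.011,0.048,-0.115],"fingers":0}
    - {"dp":[16,-44,-9],"dr":[-0.011,0.048,-0.115],"fingers":0}
    - {"dp":[0,0,0],"dr":[0,0,0],"fingers":0}

```text
time_s: 18.88
tool_pos: [0.4989, 0.1352, 0.3198]
tool_rot: [-179.9, -0.1, 22.4]
force: [-0.5, -1.0, -0.3]
grip_width: 0.087
grasp_force: 0.0
```

Request:
step_arm:
  moves:
    - {"dp":[0,0,0],"dr":[0,0,0],"fingers":0}
    - {"dp":[0,0,0],"dr":[0,0,0],"fingers":0}
    - {"dp":[0,0,0],"dr":[0,0,0],"fingers":0}
    - {"dp":[0,0,0],"dr":[0,0,0],"fingers":0}
    - {"dp":[0,0,0],"dr":[0,0,0],"fingers":0}

```text
time_s: 19.5
tool_pos: [0.4999, 0.1296, 0.3176]
tool_rot: [-179.9, 0.1, 21.9]
force: [-0.2, 0.6, 0.7]
grip_width: 0.087
grasp_force: 0.0
```

```bash
python3 - <<'E'
from h import *
import pickle
m=env.camera_model('wrist');im=env.read_camera('wrist');cv2.imwrite('pics/w6.png',im[:,:,::-1]);pickle.dump(m,open('w6.pkl','wb'))
o=env.get_obs();print(o['tool_pos'],o['tool_rot'])
t=env.read_camera('top');cv2.imwrite('pics/top6.png',t[:,:,::-1])
a=cv2.resize(im[100:280,:480,::-1],(800,300),interpolation=2)
b=cv2.resize(t[190:265,220:400,::-1],(720,300),interpolation=2)
o=np.zeros((600,800,3),np.uint8);o[:300]=a;o[300:,:720]=b;cv2.imwrite('pics/c6.png',o)
E
```

```text
[0.49987683 0.12977287 0.3175933 ] [-1.79904902e+02  1.42727285e-01  2.18837544e+01]
```

View pics/c6.png

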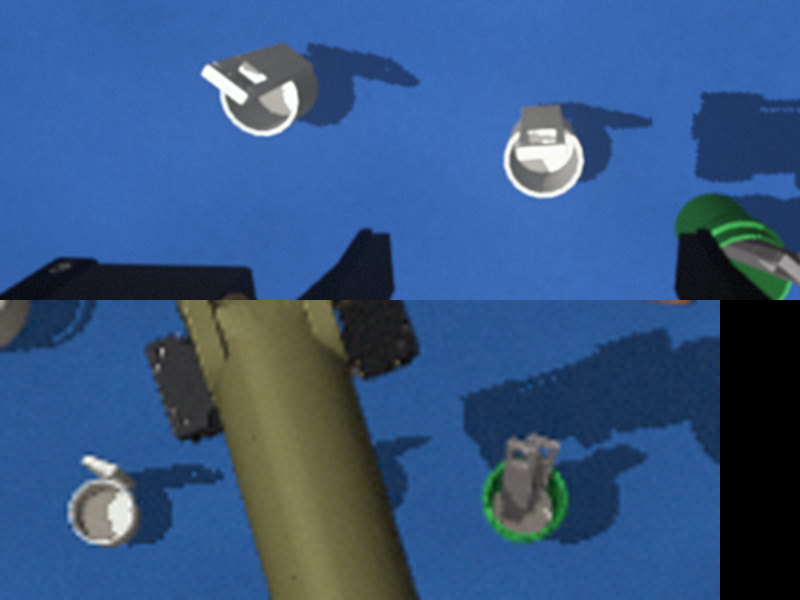

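Both levers stand in the cup. In the wrist crop, dipper B has its strap top at (542,152) and rim centre at (543,158). Dipper A has its strap top from (206,70) to (244,100) and rim centre at (259,96).

```bash
python3 - <<'E'
from h import *
import pickle
np.set_printoptions(precision=4,suppress=True)
m=pickle.load(open('w6.pkl','rb'))
w=lambda u,v,z:unproj('wrist',(u/1.6667,v/1.6667+100),z,m)[0]
for s,(r,l,k) in dict(B=((543.5,157.5),(515,153),(569,152)),A=((259.5,96),(206,70),(244,100))).items():
    c=w(*r,.05);a=w(*l,.136);b=w(*k,.136);st=(a+b)/2;d=a-b
    print(s,'rim',c,'strap',st,'yaw strap',np.degrees(np.arctan2(-d[0],d[1])),'yaw c-s',np.degrees(np.arctan2(*(st-c)[1::-1])),np.linalg.norm((st-c)[:2]),np.linalg.norm(d))
E
```

```text
B rim [0.4558 0.104  0.05  ] strap [0.4832 0.1174 0.136 ] yaw strap 23.018394545141504 yaw c-s 26.113230404409084 0.030437507685501956 0.032825668156924344
A rim [0.4212 0.3202 0.05  ] strap [0.4515 0.3101 0.136 ] yaw strap -19.24098044734526 yaw c-s -18.446669899557765 0.031979991555138 0.028157220642343703
```

```bash
python3 - <<'E'
from h import *
plan([.484,.117,.2],[180,0,22.7],n=3)
E
```

```text
t 19.6 pos [0.4999 0.1299 0.3177] [-1.799e+02  1.000e-01  2.190e+01] n 3
[-6.4, 2.1, 39.2] [-0.001, 0.001, -0.005]
[-6.4, 2.0, 39.2] [-0.001, 0.001, -0.005]
[-6.5, 2.0, 39.2] [-0.001, 0.001, -0.005]
```

Request:
step_arm:
  moves:
    - {"dp":[-6.4,2,39.2],"dr":[0,0,-0.005],"fingers":0}
    - {"dp":[-6.4,2,39.2],"dr":[0,0,-0.005],"fingers":0}
    - {"dp":[-6.5,2,39.2],"dr":[0,0,-0.005],"fingers":0}
    - {"dp":[0,0,20],"dr":[0,0,0],"fingers":0}
    - {"dp":[0,0,0],"dr":[0,0,0],"fingers":0}

```text
time_s: 20.23
tool_pos: [0.4827, 0.1168, 0.1788]
tool_rot: [-179.9, 0.3, 22.8]
force: [0.6, 0.9, 0.6]
grip_width: 0.0869
grasp_force: 0.0
```

```bash
python3 - <<'E'
from h import *
plan([.484,.117,.092],[180,0,22.7],n=3)
E
```

```text
t 20.23 pos [0.4827 0.1168 0.1788] [-179.9    0.3   22.8] n 3
[0.6, 0.2, 28.9] [-0.001, 0.002, 0.0]
[0.5, 0.2, 28.9] [-0.001, 0.002, 0.0]
[0.5, 0.1, 28.9] [-0.001, 0.002, 0.0]
```

Request:
step_arm:
  moves:
    - {"dp":[0.5,0,28.9],"dr":[0,0.002,0],"fingers":0}
    - {"dp":[0.5,0,28.9],"dr":[0,0.002,0],"fingers":0}
    - {"dp":[0,0,29],"dr":[0,0,0],"fingers":0}
    - {"dp":[0,0,0],"dr":[0,0,0],"fingers":0.4}
    - {"dp":[0,0,0],"dr":[0,0,0],"fingers":0.55}
  squeeze: 40

```text
time_s: 20.85
tool_pos: [0.486, 0.1181, 0.095]
tool_rot: [-179.9, -0.2, 22.8]
force: [0.2, -0.6, 0.4]
grip_width: 0.0745
grasp_force: 0.0
```

Request:
step_arm:
  moves:
    - {"dp":[0,0,0],"dr":[0,0,0],"fingers":0.6}
    - {"dp":[0,0,0],"dr":[0,0,0],"fingers":0.65}
    - {"dp":[0,0,0],"dr":[0,0,0],"fingers":0.7}
    - {"dp":[0,0,0],"dr":[0,0,0],"fingers":1}
    - {"dp":[0,0,0],"dr":[0,0,0],"fingers":1}

```text
time_s: 21.48
tool_pos: [0.4847, 0.1177, 0.0933]
tool_rot: [-179.9, -0.1, 22.8]
force: [0.0, 0.4, -0.0]
grip_width: 0.0293
grasp_force: 40.0
```

Request:
step_arm:
  moves:
    - {"dp":[0,0,0],"dr":[0,0,0],"fingers":1}
    - {"dp":[0,0,0],"dr":[0,0,0],"fingers":1}
    - {"dp":[0,0,0],"dr":[0,0,0],"fingers":1}
    - {"dp":[0,0,-4],"dr":[0,0,0],"fingers":1}
    - {"dp":[0,0,-6],"dr":[0,0,0],"fingers":1}

```text
time_s: 22.1
tool_pos: [0.4845, 0.1176, 0.1034]
tool_rot: [-179.9, -0.1, 22.8]
force: [-0.2, -0.5, -0.3]
grip_width: 0.0296
grasp_force: 40.0
```

```bash
python3 - <<'E'
from h import *
p=rack(-105,0,261.3);print(p);plan(p,[180,0,-4.5],n=8)
E
```

```text
[ 0.57332368 -0.01126179  0.2613    ]
t 22.1 pos [0.4845 0.1176 0.1034] [-1.799e+02 -1.000e-01  2.280e+01] n 8
[4.0, 19.1, -19.8] [-0.0, -0.0, 0.059]
[5.2, 18.8, -19.8] [-0.0, -0.0, 0.059]
[6.3, 18.5, -19.8] [-0.0, -0.0, 0.059]
[7.4, 18.1, -19.7] [-0.0, -0.0, 0.059]
[8.4, 17.6, -19.7] [-0.0, -0.0, 0.059]
[9.5, 17.1, -19.7] [-0.0, -0.0, 0.059]
[10.5, 16.5, -19.7] [-0.0, -0.0, 0.059]
[11.4, 15.9, -19.7] [-0.0, -0.0, 0.059]
```

Request:
step_arm:
  moves:
    - {"dp":[4,19,-19.8],"dr":[0,0,0.059],"fingers":1}
    - {"dp":[5.2,18.8,-19.8],"dr":[0,0,0.059],"fingers":1}
    - {"dp":[6.3,18.5,-19.8],"dr":[0,0,0.059],"fingers":1}
    - {"dp":[7.4,18,-19.7],"dr":[0,0,0.059],"fingers":1}
    - {"dp":[8.4,17.6,-19.7],"dr":[0,0,0.059],"fingers":1}

```text
time_s: 22.72
tool_pos: [0.5405, 0.0369, 0.2031]
tool_rot: [-179.9, -0.1, 5.7]
force: [0.4, -0.2, -1.4]
grip_width: 0.0296
grasp_force: 40.0
```

Request:
step_arm:
  moves:
    - {"dp":[9.5,17,-19.7],"dr":[0,0,0.059],"fingers":1}
    - {"dp":[10.5,16.5,-19.7],"dr":[0,0,0.059],"fingers":1}
    - {"dp":[11.4,15.9,-19.7],"dr":[0,0,0.059],"fingers":1}
    - {"dp":[0,0,0],"dr":[0,0,0],"fingers":1}
    - {"dp":[0,0,0],"dr":[0,0,0],"fingers":1}

```text
time_s: 23.35
tool_pos: [0.5729, -0.0097, 0.2602]
tool_rot: [-179.8, 0.0, -4.2]
force: [-1.3, 0.7, -1.5]
grip_width: 0.0299
grasp_force: 40.0
```

Request:
step_arm:
  moves:
    - {"dp":[0,0,0],"dr":[0,0,0],"fingers":1}
    - {"dp":[0,0,0],"dr":[0,0,0],"fingers":1}
    - {"dp":[0,0,0],"dr":[0,0,0],"fingers":1}
    - {"dp":[0,0,0],"dr":[0,0,0],"fingers":1}
    - {"dp":[0,0,0],"dr":[0,0,0],"fingers":1}

```text
time_s: 23.98
tool_pos: [0.5737, -0.0108, 0.261]
tool_rot: [-179.9, -0.0, -4.3]
force: [-0.3, -0.1, -0.8]
grip_width: 0.0299
grasp_force: 40.0
```

```bash
python3 - <<'E'
from h import *
import pickle
m=env.camera_model('wrist');im=env.read_camera('wrist');cv2.imwrite('pics/w7.png',im[:,:,::-1]);pickle.dump(m,open('w7.pkl','wb'))
s=env.read_camera('scene');cv2.imwrite('pics/scene7.png',s[:,:,::-1])
o=env.get_obs();print(o['tool_pos'],o['tool_rot'])
a=im[0:300,120:520,::-1]
b=cv2.resize(s[100:250,250:450,::-1],(400,300),interpolation=2)
cv2.imwrite('pics/c7.png',np.hstack([a,b]))
tp=o['tool_pos'];print(proj('wrist',[tp+[0,0,.0427],tp+[-.033,.0026,-.0433],rack(-66,0,287),rack(-50,0,279),rack(0,0,279)],m).round(1)-[120,0])
p=rack(-30,0,261.3);plan(p,[180,0,-4.5],n=7)
E
```

```text
[ 0.57368979 -0.01077401  0.26101267] [-1.79876830e+02 -4.40819670e-02 -4.28446644e+00]
[[200.  308.3]
 [200.2 272.6]
 [201.7 202.9]
 [201.9 160.2]
 [202.5  31. ]]
t 24.07 pos [ 0.5737 -0.0108  0.261 ] [-179.9   -0.    -4.3] n 7
[10.7, 0.1, -0.0] [-0.0, -0.0, 0.001]
[10.7, 0.1, -0.0] [-0.0, -0.0, 0.001]
[10.7, 0.1, -0.0] [-0.0, -0.0, 0.001]
[10.7, 0.1, -0.0] [-0.0, -0.0, 0.001]
[10.7, 0.1, -0.0] [-0.0, -0.0, 0.001]
[10.7, 0.1, -0.0] [-0.0, -0.0, 0.001]
[10.7, 0.1, -0.0] [-0.0, -0.0, 0.001]
```

View pics/c7.png

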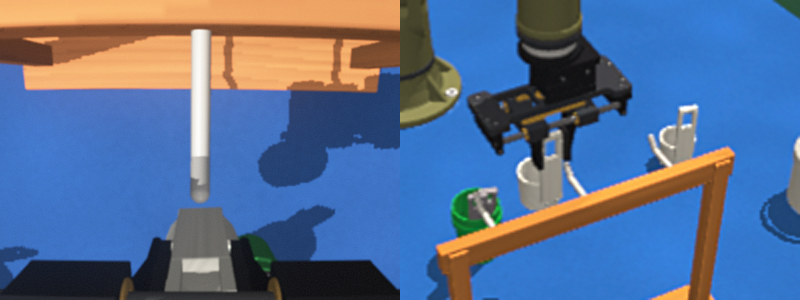

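In the wrist view the hook at column 200 lines up with the strap, centred at about column 201. The dipper hangs upright in the grip. Sliding it onto hook 1.

Request:
step_arm:
  moves:
    - {"dp":[10,0,0],"dr":[0,0,0.001],"fingers":1}
    - {"dp":[10,0,0],"dr":[0,0,0],"fingers":1}
    - {"dp":[10,0,0],"dr":[0,0,0],"fingers":1}
    - {"dp":[10,0,0],"dr":[0,0,0],"fingers":1}
    - {"dp":[8,0,0],"dr":[0,0,0],"fingers":1}

```text
time_s: 24.7
tool_pos: [0.6223, -0.0144, 0.2608]
tool_rot: [-179.9, -0.0, -4.3]
force: [0.9, -0.1, -0.7]
grip_width: 0.0299
grasp_force: 40.0
```

Request:
step_arm:
  moves:
    - {"dp":[8,0,0],"dr":[0,0,0],"fingers":1}
    - {"dp":[8,0,0],"dr":[0,0,0],"fingers":1}
    - {"dp":[8,0,0],"dr":[0,0,0],"fingers":1}
    - {"dp":[0,0,0],"dr":[0,0,0],"fingers":1}
    - {"dp":[0,0,0],"dr":[0,0,0],"fingers":1}

```text
time_s: 25.32
tool_pos: [0.6453, -0.0161, 0.2611]
tool_rot: [-179.9, -0.0, -4.3]
force: [-0.5, -0.6, -0.8]
grip_width: 0.0294
grasp_force: 40.0
```

Request:
step_arm:
  moves:
    - {"dp":[1.7,0,0],"dr":[0,0.05,0],"fingers":1}
    - {"dp":[1.7,0,0],"dr":[0,0.05,0],"fingers":1}
    - {"dp":[1.7,0,0],"dr":[0,0.05,0],"fingers":1}
    - {"dp":[1.7,0,0],"dr":[0,0.05,0],"fingers":1}
    - {"dp":[0,0,0],"dr":[0,0,0],"fingers":1}

```text
time_s: 25.95
tool_pos: [0.6513, -0.0167, 0.262]
tool_rot: [-179.9, -11.5, -4.4]
force: [-0.6, 0.0, -0.7]
grip_width: 0.0295
grasp_force: 40.0
```

Request:
step_arm:
  moves:
    - {"dp":[-0.6,0,3],"dr":[0,0,0],"fingers":1}
    - {"dp":[-0.6,0,3],"dr":[0,0,0],"fingers":1}
    - {"dp":[-0.6,0,3],"dr":[0,0,0],"fingers":1}
    - {"dp":[-0.4,0,2],"dr":[0,0,0],"fingers":1}
    - {"dp":[0,0,0],"dr":[0,0,0],"fingers":1}

```text
time_s: 26.58
tool_pos: [0.6522, -0.0167, 0.25]
tool_rot: [-179.9, -11.5, -4.4]
force: [-0.1, 0.3, -1.9]
grip_width: 0.0296
grasp_force: 40.0
```

```bash
python3 - <<'E'
from h import *
print(rack(-32.5,0,0)+[.0068,0,0]);o=env.get_obs();print(o['tool_pos'],o['tool_rot'],o['force'],o['wrist_torque'])
E
```

```text
[ 0.65240019 -0.01695008  0.        ]
[ 0.65221002 -0.01665417  0.25002193] [-179.86570215  -11.4710061    -4.36486322] [-0.09829602  0.32350506 -1.93652934] [ 0.07790501  0.25874742 -0.0345675 ]
```

Request:
step_arm:
  moves:
    - {"dp":[-0.2,0,1],"dr":[0,0,0],"fingers":1}
    - {"dp":[-0.2,0,1],"dr":[0,0,0],"fingers":1}
    - {"dp":[-0.2,0,1],"dr":[0,0,0],"fingers":1}
    - {"dp":[0,0,0],"dr":[0,0,0],"fingers":1}
    - {"dp":[0,0,0],"dr":[0,0,0],"fingers":1}

```text
time_s: 27.2
tool_pos: [0.6523, -0.0167, 0.2473]
tool_rot: [-179.9, -11.5, -4.4]
force: [-0.5, -0.0, -0.5]
grip_width: 0.0293
grasp_force: 40.0
```

Request:
step_arm:
  moves:
    - {"dp":[-0.2,0,1],"dr":[0,0,0],"fingers":1}
    - {"dp":[0,0,0.5],"dr":[0,0,0],"fingers":1}
    - {"dp":[0,0,0],"dr":[0,0,0],"fingers":1}
    - {"dp":[0,0,0],"dr":[0,0,0],"fingers":1}
    - {"dp":[0,0,0],"dr":[0,0,0],"fingers":1}

```text
time_s: 27.82
tool_pos: [0.6524, -0.0167, 0.2458]
tool_rot: [-179.9, -11.5, -4.4]
force: [-0.3, 0.8, -0.1]
grip_width: 0.0296
grasp_force: 40.0
```

Request:
step_arm:
  moves:
    - {"dp":[-0.2,0,1],"dr":[0,0,0],"fingers":1}
    - {"dp":[0,0,0],"dr":[0,0,0],"fingers":1}
    - {"dp":[0,0,0],"dr":[0,0,0],"fingers":1}
    - {"dp":[0,0,0],"dr":[0,0,0],"fingers":1}
    - {"dp":[0,0,0],"dr":[0,0,0],"fingers":1}

```text
time_s: 28.45
tool_pos: [0.6526, -0.0167, 0.2453]
tool_rot: [-179.9, -11.5, -4.4]
force: [-2.8, -0.4, 5.4]
grip_width: 0.0296
grasp_force: 40.0
```

```bash
python3 - <<'E'
from h import *
o=env.get_obs();print(o['tool_pos'],o['tool_rot'],o['force'],o['wrist_torque'])
E
```

```text
[ 0.65257142 -0.01669709  0.24529131] [-179.88012351  -11.54354969   -4.36692336] [-2.78746675 -0.36595997  5.36381169] [ 0.05387354  0.57946    -0.01256519]
```

Contact felt (5.4 N). Easing the grip off step by step.

Request:
step_arm:
  moves:
    - {"dp":[0,0,-0.5],"dr":[0,0,0],"fingers":1}
    - {"dp":[0,0,0],"dr":[0,0,0],"fingers":1}
    - {"dp":[0,0,0],"dr":[0,0,0],"fingers":1}
    - {"dp":[0,0,0],"dr":[0,0,0],"fingers":1}
    - {"dp":[0,0,0],"dr":[0,0,0],"fingers":1}
  squeeze: 15

```text
time_s: 29.08
tool_pos: [0.6526, -0.0168, 0.2454]
tool_rot: [-179.9, -11.5, -4.4]
force: [0.7, -0.2, 2.1]
grip_width: 0.0295
grasp_force: 15.0
```

Request:
step_arm:
  moves:
    - {"dp":[0,0,0],"dr":[0,0,0],"fingers":1}
    - {"dp":[0,0,0],"dr":[0,0,0],"fingers":1}
    - {"dp":[0,0,0],"dr":[0,0,0],"fingers":1}
    - {"dp":[0,0,0],"dr":[0,0,0],"fingers":1}
    - {"dp":[0,0,0],"dr":[0,0,0],"fingers":1}
  squeeze: 6

```text
time_s: 29.7
tool_pos: [0.6524, -0.0168, 0.2453]
tool_rot: [-179.9, -11.5, -4.4]
force: [2.8, -0.6, 3.8]
grip_width: 0.03
grasp_force: 6.0
```

Request:
step_arm:
  moves:
    - {"dp":[0,0,0],"dr":[0,0,0],"fingers":1}
    - {"dp":[0,0,0],"dr":[0,0,0],"fingers":1}
    - {"dp":[0,0,0],"dr":[0,0,0],"fingers":1}
    - {"dp":[0,0,0],"dr":[0,0,0],"fingers":1}
    - {"dp":[0,0,0],"dr":[0,0,0],"fingers":1}
  squeeze: 3

```text
time_s: 30.32
tool_pos: [0.6519, -0.0167, 0.2449]
tool_rot: [-179.9, -11.4, -4.4]
force: [-0.3, -1.5, 3.4]
grip_width: 0.0297
grasp_force: 3.0
```

Request:
step_arm:
  moves:
    - {"dp":[0,0,0],"dr":[0,0,0],"fingers":0.66}
    - {"dp":[0,0,0],"dr":[0,0,0],"fingers":0.65}
    - {"dp":[0,0,0],"dr":[0,0,0],"fingers":0.64}
    - {"dp":[0,0,0],"dr":[0,0,0],"fingers":0.63}
    - {"dp":[0,0,0],"dr":[0,0,0],"fingers":0.62}

```text
time_s: 30.95
tool_pos: [0.6522, -0.0164, 0.2451]
tool_rot: [-179.9, -11.5, -4.4]
force: [-0.4, 1.1, -0.3]
grip_width: 0.0327
grasp_force: 0.0
```

Request:
step_arm:
  moves:
    - {"dp":[0,0,0],"dr":[0,0,0],"fingers":0.6}
    - {"dp":[0,0,0],"dr":[0,0,0],"fingers":0.55}
    - {"dp":[0,0,0],"dr":[0,0,0],"fingers":0.5}
    - {"dp":[0,0,0],"dr":[0,0,0],"fingers":0.45}
    - {"dp":[0,0,0],"dr":[0,0,0],"fingers":0.4}

```text
time_s: 31.58
tool_pos: [0.6523, -0.0167, 0.2453]
tool_rot: [-179.9, -11.5, -4.4]
force: [0.3, 0.9, -0.0]
grip_width: 0.0496
grasp_force: 0.0
```

Request:
step_arm:
  moves:
    - {"dp":[0,0,-10],"dr":[0,0,0],"fingers":0.4}
    - {"dp":[0,0,-20],"dr":[0,0,0],"fingers":0.35}
    - {"dp":[0,0,-30],"dr":[0,0,0],"fingers":0.3}
    - {"dp":[0,0,-40],"dr":[0,0,0],"fingers":0.2}
    - {"dp":[0,0,-20],"dr":[0,0,0],"fingers":0}

```text
time_s: 32.2
tool_pos: [0.6289, -0.0147, 0.3672]
tool_rot: [-179.9, -11.8, -4.3]
force: [0.6, 0.9, -0.3]
grip_width: 0.0728
grasp_force: 0.0
```

```bash
python3 - <<'E'
from h import *
plan([.451,.310,.21],[180,0,-19],n=8)
s=env.read_camera('scene');cv2.imwrite('pics/scene8.png',s[:,:,::-1])
E
```

```text
t 32.2 pos [ 0.6289 -0.0147  0.3672] [-179.9  -11.8   -4.3] n 8
[-28.7, -38.8, 14.1] [-0.004, -0.026, 0.032]
[-29.6, -37.9, 14.7] [-0.004, -0.026, 0.032]
[-30.4, -37.0, 15.4] [-0.004, -0.026, 0.032]
[-31.2, -36.0, 16.0] [-0.004, -0.026, 0.032]
[-31.9, -35.1, 16.7] [-0.004, -0.026, 0.032]
[-32.5, -34.1, 17.4] [-0.004, -0.026, 0.032]
[-33.2, -33.1, 18.1] [-0.004, -0.026, 0.032]
[-33.7, -32.1, 18.9] [-0.004, -0.026, 0.032]
```

Request:
step_arm:
  moves:
    - {"dp":[-28.7,-38.8,14],"dr":[-0.004,-0.026,0.032],"fingers":0}
    - {"dp":[-29.6,-37.9,14.7],"dr":[-0.004,-0.026,0.032],"fingers":0}
    - {"dp":[-30.4,-37,15.4],"dr":[-0.004,-0.026,0.032],"fingers":0}
    - {"dp":[-31.2,-36,16],"dr":[-0.004,-0.026,0.032],"fingers":0}
    - {"dp":[-31.9,-35,16.7],"dr":[-0.004,-0.026,0.032],"fingers":0}

```text
time_s: 32.88
tool_pos: [0.5155, 0.1889, 0.2643]
tool_rot: [-179.8, -3.9, -13.7]
force: [0.3, 0.5, 1.1]
grip_width: 0.0872
grasp_force: 0.0
```

Request:
step_arm:
  moves:
    - {"dp":[-32.5,-34,17.4],"dr":[-0.004,-0.026,0.032],"fingers":0}
    - {"dp":[-33.2,-33,18],"dr":[-0.004,-0.026,0.032],"fingers":0}
    - {"dp":[-33.7,-32,18.9],"dr":[-0.004,-0.026,0.032],"fingers":0}
    - {"dp":[0,0,0],"dr":[0,0,0],"fingers":0}
    - {"dp":[0,0,0],"dr":[0,0,0],"fingers":0}

```text
time_s: 33.5
tool_pos: [0.4498, 0.3085, 0.2068]
tool_rot: [179.7, 0.5, -19.1]
force: [0.4, -0.6, -0.0]
grip_width: 0.0872
grasp_force: 0.0
```

```bash
python3 - <<'E'
from h import *
m=env.camera_model('wrist');im=env.read_camera('wrist');cv2.imwrite('pics/w9.png',im[:,:,::-1])
# white pixels of dipper in the wrist view: rim/strap bounding boxes, vs model
D=Ro.from_euler('z',-19,degrees=True)
st=np.array([.451,.310,0]);org=st-D.apply([.033,0,0])
box=np.array([[x,y,.136] for x in(.029,.037) for y in(-.015,.015)])
print('pred strap top',proj('wrist',D.apply(box)+org,m).round(0).tolist())
p=proj('wrist',circ(.030,.05)+org,m);print('pred rim',p.min(0).round(),p.max(0).round())
h=cv2.cvtColor(im,cv2.COLOR_RGB2HSV);w=((h[...,1]<40)&(h[...,2]>200)).astype(np.uint8);w[300:]=0
n,l,s,c=cv2.connectedComponentsWithStats(w);print(s[1:][s[1:,4]>30],c[1:][s[1:,4]>30].round())
plan([.451,.310,.092],[180,0,-19],n=5)
E
```

```text
pred strap top [[339.0, 215.0], [296.0, 215.0], [339.0, 204.0], [296.0, 204.0]]
pred rim [287. 180.] [349. 239.]
[[   0    4  114  122 1849]
 [ 286  186   63   53 1020]
 [ 305  188   24   13  214]] [[ 83.  84.]
 [318. 212.]
 [319. 194.]]
t 33.55 pos [0.4504 0.308  0.2071] [179.7   0.4 -19.2] n 5
[0.1, -0.5, 23.0] [0.001, 0.001, -0.001]
[0.1, -0.5, 23.0] [0.001, 0.001, -0.001]
[0.1, -0.5, 23.0] [0.001, 0.001, -0.001]
[0.0, -0.5, 23.0] [0.001, 0.001, -0.001]
[0.0, -0.4, 23.0] [0.001, 0.001, -0.001]
```

The rim's white blob (286–349, down to row 239) matches the predicted dipper A pose, so I'm grasping it.

Request:
step_arm:
  moves:
    - {"dp":[0,-0.5,23],"dr":[0.001,0.001,0],"fingers":0}
    - {"dp":[0,-0.5,23],"dr":[0.001,0.001,0],"fingers":0}
    - {"dp":[0,-0.5,23],"dr":[0.001,0.001,0],"fingers":0}
    - {"dp":[0,-0.5,23],"dr":[0.001,0.001,0],"fingers":0}
    - {"dp":[0,0,22.5],"dr":[0,0,0],"fingers":0}
  squeeze: 40

```text
time_s: 34.17
tool_pos: [0.451, 0.3093, 0.0924]
tool_rot: [180.0, 0.1, -19.3]
force: [-0.9, 0.1, 0.3]
grip_width: 0.0868
grasp_force: 0.0
```

Request:
step_arm:
  moves:
    - {"dp":[0,0,0],"dr":[0,0,0],"fingers":0.3}
    - {"dp":[0,0,0],"dr":[0,0,0],"fingers":0.5}
    - {"dp":[0,0,0],"dr":[0,0,0],"fingers":0.6}
    - {"dp":[0,0,0],"dr":[0,0,0],"fingers":0.65}
    - {"dp":[0,0,0],"dr":[0,0,0],"fingers":0.7}

```text
time_s: 34.8
tool_pos: [0.4497, 0.311, 0.093]
tool_rot: [180.0, 0.2, -19.1]
force: [-0.0, -0.3, 0.4]
grip_width: 0.0452
grasp_force: 0.0
```

Request:
step_arm:
  moves:
    - {"dp":[0,0,0],"dr":[0,0,0],"fingers":1}
    - {"dp":[0,0,0],"dr":[0,0,0],"fingers":1}
    - {"dp":[0,0,0],"dr":[0,0,0],"fingers":1}
    - {"dp":[0,0,0],"dr":[0,0,0],"fingers":1}
    - {"dp":[0,0,0],"dr":[0,0,0],"fingers":1}

```text
time_s: 35.42
tool_pos: [0.4494, 0.3109, 0.0926]
tool_rot: [179.9, 0.2, -19.1]
force: [0.4, -0.2, 0.1]
grip_width: 0.0295
grasp_force: 40.0
```

Request:
step_arm:
  moves:
    - {"dp":[0,0,-5],"dr":[0,0,0],"fingers":1}
    - {"dp":[0,0,-10],"dr":[0,0,0],"fingers":1}
    - {"dp":[0,0,0],"dr":[0,0,0],"fingers":1}
    - {"dp":[0,0,0],"dr":[0,0,0],"fingers":1}
    - {"dp":[0,0,0],"dr":[0,0,0],"fingers":1}

```text
time_s: 36.05
tool_pos: [0.4493, 0.3108, 0.1074]
tool_rot: [179.9, 0.2, -19.1]
force: [1.0, 0.1, -0.9]
grip_width: 0.0297
grasp_force: 40.0
```

```bash
python3 - <<'E'
from h import *
p=rack(-108,120,261);print(p);plan(p,[180,0,-4.5],n=8)
E
```

```text
[0.57974802 0.10860366 0.261     ]
t 36.05 pos [0.4493 0.3108 0.1074] [179.9   0.2 -19.1] n 8
[23.6, 18.6, -19.3] [0.0, 0.001, -0.032]
[23.0, 19.3, -19.3] [0.0, 0.001, -0.032]
[22.4, 20.0, -19.3] [0.0, 0.001, -0.032]
[21.7, 20.7, -19.2] [0.0, 0.001, -0.032]
[21.1, 21.4, -19.2] [0.0, 0.001, -0.032]
[20.4, 22.1, -19.2] [0.0, 0.001, -0.032]
[19.7, 22.7, -19.2] [0.0, 0.001, -0.032]
[19.0, 23.3, -19.2] [0.0, 0.001, -0.032]
```

Request:
step_arm:
  moves:
    - {"dp":[23.6,18.6,-19.3],"dr":[0,0.001,-0.032],"fingers":1}
    - {"dp":[23,19.3,-19.3],"dr":[0,0.001,-0.032],"fingers":1}
    - {"dp":[22.4,20,-19.3],"dr":[0,0.001,-0.032],"fingers":1}
    - {"dp":[21.7,20.7,-19.2],"dr":[0,0,-0.032],"fingers":1}
    - {"dp":[21,21.4,-19.2],"dr":[0,0,-0.032],"fingers":1}

```text
time_s: 36.67
tool_pos: [0.5311, 0.1839, 0.2041]
tool_rot: [179.9, 0.1, -9.9]
force: [0.3, 0.1, -2.1]
grip_width: 0.0295
grasp_force: 40.0
```

Request:
step_arm:
  moves:
    - {"dp":[20.4,22,-19.2],"dr":[0,0,-0.032],"fingers":1}
    - {"dp":[19.7,22.7,-19.2],"dr":[0,0,-0.032],"fingers":1}
    - {"dp":[19,23.3,-19.2],"dr":[0,0,-0.032],"fingers":1}
    - {"dp":[0,0,0],"dr":[0,0,0],"fingers":1}
    - {"dp":[0,0,0],"dr":[0,0,0],"fingers":1}

```text
time_s: 37.3
tool_pos: [0.5791, 0.11, 0.2606]
tool_rot: [180.0, 0.2, -4.4]
force: [0.5, 0.1, -0.8]
grip_width: 0.0298
grasp_force: 40.0
```

Request:
step_arm:
  moves:
    - {"dp":[0,0,0],"dr":[0,0,0],"fingers":1}
    - {"dp":[0,0,0],"dr":[0,0,0],"fingers":1}
    - {"dp":[0,0,0],"dr":[0,0,0],"fingers":1}
    - {"dp":[0,0,0],"dr":[0,0,0],"fingers":1}
    - {"dp":[0,0,0],"dr":[0,0,0],"fingers":1}

```text
time_s: 37.92
tool_pos: [0.5799, 0.1091, 0.2613]
tool_rot: [180.0, 0.1, -4.4]
force: [-0.6, 0.9, -0.4]
grip_width: 0.0296
grasp_force: 40.0
```

```bash
python3 - <<'E'
from h import *
m=env.camera_model('wrist');im=env.read_camera('wrist');cv2.imwrite('pics/w10.png',im[:,:,::-1])
print('pred tip/rod',proj('wrist',[rack(-66,120,287),rack(-50,120,279),rack(-30,120,279),rack(-10,120,279)],m).round(1).tolist())
h=cv2.cvtColor(im,cv2.COLOR_RGB2HSV);w=((h[...,1]<45)&(h[...,2]>90)).astype(np.uint8)
for v in(60,80,110,140,170,190,197,203):
    u=np.nonzero(w[v,250:400])[0]+250;print(v,(u.min(),u.max(),len(u)) if len(u) else None)
for v in(215,230,240):
    u=np.nonzero(w[v,250:400])[0]+250;print('strap?',v,(u.min(),u.max(),len(u)) if len(u) else None)
p=rack(-32.5,120,261);plan(p,[180,0,-4.5],n=8)
E
```

```text
pred tip/rod [[321.6, 195.3], [321.6, 152.5], [321.8, 102.9], [321.9, 49.8]]
60 (np.int64(311), np.int64(328), 18)
80 (np.int64(311), np.int64(328), 18)
110 (np.int64(311), np.int64(328), 18)
140 (np.int64(311), np.int64(328), 18)
170 (np.int64(311), np.int64(328), 18)
190 (np.int64(313), np.int64(326), 14)
197 None
203 None
strap? 215 (np.int64(297), np.int64(345), 49)
strap? 230 (np.int64(287), np.int64(353), 67)
strap? 240 (np.int64(290), np.int64(351), 62)
t 37.98 pos [0.5799 0.1091 0.2613] [ 1.8e+02  1.0e-01 -4.4e+00] n 8
[9.4, 0.1, 0.0] [0.0, 0.0, 0.0]
[9.4, 0.1, 0.0] [0.0, 0.0, 0.0]
[9.4, 0.1, 0.0] [0.0, 0.0, 0.0]
[9.4, 0.1, 0.0] [0.0, 0.0, 0.0]
[9.4, 0.1, 0.0] [0.0, 0.0, 0.0]
[9.4, 0.1, 0.0] [0.0, 0.0, 0.0]
[9.4, 0.1, 0.0] [0.0, 0.0, 0.0]
[9.4, 0.1, 0.0] [0.0, 0.0, 0.0]
```

The rod centre (column 319.5) and the dipper (about 320.5) are aligned. Sliding it onto hook 0, then tilting and lowering as before.

Request:
step_arm:
  moves:
    - {"dp":[10,0,0],"dr":[0,0,0],"fingers":1}
    - {"dp":[10,0,0],"dr":[0,0,0],"fingers":1}
    - {"dp":[10,0,0],"dr":[0,0,0],"fingers":1}
    - {"dp":[10,0,0],"dr":[0,0,0],"fingers":1}
    - {"dp":[8,0,0],"dr":[0,0,0],"fingers":1}

```text
time_s: 38.6
tool_pos: [0.6285, 0.1053, 0.261]
tool_rot: [180.0, 0.1, -4.4]
force: [-0.3, 0.7, -0.9]
grip_width: 0.0297
grasp_force: 40.0
```

Request:
step_arm:
  moves:
    - {"dp":[9,0,0],"dr":[0,0,0],"fingers":1}
    - {"dp":[9,0,0],"dr":[0,0,0],"fingers":1}
    - {"dp":[9,0,0],"dr":[0,0,0],"fingers":1}
    - {"dp":[0,0,0],"dr":[0,0,0],"fingers":1}
    - {"dp":[0,0,0],"dr":[0,0,0],"fingers":1}

```text
time_s: 39.22
tool_pos: [0.6545, 0.1034, 0.2612]
tool_rot: [180.0, 0.1, -4.4]
force: [0.2, -0.9, -1.2]
grip_width: 0.0295
grasp_force: 40.0
```

Request:
step_arm:
  moves:
    - {"dp":[1.7,0,0],"dr":[0,0.05,0],"fingers":1}
    - {"dp":[1.7,0,0],"dr":[0,0.05,0],"fingers":1}
    - {"dp":[1.7,0,0],"dr":[0,0.05,0],"fingers":1}
    - {"dp":[1.7,0,0],"dr":[0,0.05,0],"fingers":1}
    - {"dp":[0,0,0],"dr":[0,0,0],"fingers":1}

```text
time_s: 39.85
tool_pos: [0.6603, 0.1031, 0.2622]
tool_rot: [179.9, -11.4, -4.4]
force: [0.1, -0.2, -1.3]
grip_width: 0.0294
grasp_force: 40.0
```

Request:
step_arm:
  moves:
    - {"dp":[-0.6,0,3],"dr":[0,0,0],"fingers":1}
    - {"dp":[-0.6,0,3],"dr":[0,0,0],"fingers":1}
    - {"dp":[-0.6,0,3],"dr":[0,0,0],"fingers":1}
    - {"dp":[-0.6,0,3],"dr":[0,0,0],"fingers":1}
    - {"dp":[0,0,0],"dr":[0,0,0],"fingers":1}

```text
time_s: 40.48
tool_pos: [0.6613, 0.1027, 0.2489]
tool_rot: [180.0, -11.3, -4.4]
force: [0.1, -0.7, -0.4]
grip_width: 0.0292
grasp_force: 40.0
```

Request:
step_arm:
  moves:
    - {"dp":[-0.2,0,1],"dr":[0,0,0],"fingers":1}
    - {"dp":[-0.2,0,1],"dr":[0,0,0],"fingers":1}
    - {"dp":[-0.2,0,1],"dr":[0,0,0],"fingers":1}
    - {"dp":[0,0,0],"dr":[0,0,0],"fingers":1}
    - {"dp":[0,0,0],"dr":[0,0,0],"fingers":1}

```text
time_s: 41.1
tool_pos: [0.6614, 0.1028, 0.2465]
tool_rot: [180.0, -11.4, -4.4]
force: [0.4, 0.7, -1.2]
grip_width: 0.0296
grasp_force: 40.0
```

Request:
step_arm:
  moves:
    - {"dp":[-0.2,0,0.8],"dr":[0,0,0],"fingers":1}
    - {"dp":[0,0,0],"dr":[0,0,0],"fingers":1}
    - {"dp":[0,0,0],"dr":[0,0,0],"fingers":1}
    - {"dp":[0,0,0],"dr":[0,0,0],"fingers":1}
    - {"dp":[0,0,0],"dr":[0,0,0],"fingers":1}

```text
time_s: 41.72
tool_pos: [0.6614, 0.1027, 0.2456]
tool_rot: [180.0, -11.4, -4.4]
force: [0.3, -0.0, -1.2]
grip_width: 0.0292
grasp_force: 40.0
```

Request:
step_arm:
  moves:
    - {"dp":[-0.2,0,0.8],"dr":[0,0,0],"fingers":1}
    - {"dp":[0,0,0],"dr":[0,0,0],"fingers":1}
    - {"dp":[0,0,0],"dr":[0,0,0],"fingers":1}
    - {"dp":[0,0,0],"dr":[0,0,0],"fingers":1}
    - {"dp":[0,0,0],"dr":[0,0,0],"fingers":1}

```text
time_s: 42.35
tool_pos: [0.6614, 0.1028, 0.2448]
tool_rot: [180.0, -11.4, -4.4]
force: [-0.8, -0.4, -1.7]
grip_width: 0.0297
grasp_force: 40.0
```

Request:
step_arm:
  moves:
    - {"dp":[-0.2,0,0.8],"dr":[0,0,0],"fingers":1}
    - {"dp":[0,0,0],"dr":[0,0,0],"fingers":1}
    - {"dp":[0,0,0],"dr":[0,0,0],"fingers":1}
    - {"dp":[0,0,0],"dr":[0,0,0],"fingers":1}
    - {"dp":[0,0,0],"dr":[0,0,0],"fingers":1}

```text
time_s: 42.98
tool_pos: [0.6615, 0.1028, 0.2443]
tool_rot: [180.0, -11.4, -4.4]
force: [-0.5, -0.7, 1.2]
grip_width: 0.0295
grasp_force: 40.0
```

Contact: the vertical force turned upward. Easing off.

Request:
step_arm:
  moves:
    - {"dp":[0,0,0.2],"dr":[0,0,0],"fingers":1}
    - {"dp":[0,0,0],"dr":[0,0,0],"fingers":1}
    - {"dp":[0,0,0],"dr":[0,0,0],"fingers":1}
    - {"dp":[0,0,0],"dr":[0,0,0],"fingers":1}
    - {"dp":[0,0,0],"dr":[0,0,0],"fingers":1}
  squeeze: 15

```text
time_s: 43.6
tool_pos: [0.6615, 0.1026, 0.2441]
tool_rot: [180.0, -11.4, -4.4]
force: [-2.3, -1.3, 4.4]
grip_width: 0.0302
grasp_force: 15.0
```

Request:
step_arm:
  moves:
    - {"dp":[0,0,0],"dr":[0,0,0],"fingers":1}
    - {"dp":[0,0,0],"dr":[0,0,0],"fingers":1}
    - {"dp":[0,0,0],"dr":[0,0,0],"fingers":1}
    - {"dp":[0,0,0],"dr":[0,0,0],"fingers":1}
    - {"dp":[0,0,0],"dr":[0,0,0],"fingers":1}
  squeeze: 6

```text
time_s: 44.22
tool_pos: [0.6615, 0.1026, 0.244]
tool_rot: [180.0, -11.4, -4.4]
force: [-0.8, -0.8, 5.5]
grip_width: 0.0298
grasp_force: 6.0
```

Request:
step_arm:
  moves:
    - {"dp":[0,0,0],"dr":[0,0,0],"fingers":1}
    - {"dp":[0,0,0],"dr":[0,0,0],"fingers":1}
    - {"dp":[0,0,0],"dr":[0,0,0],"fingers":1}
    - {"dp":[0,0,0],"dr":[0,0,0],"fingers":1}
    - {"dp":[0,0,0],"dr":[0,0,0],"fingers":1}
  squeeze: 3

```text
time_s: 44.85
tool_pos: [0.6614, 0.1026, 0.2436]
tool_rot: [180.0, -11.4, -4.4]
force: [-0.8, -1.2, 3.0]
grip_width: 0.03
grasp_force: 3.0
```

Request:
step_arm:
  moves:
    - {"dp":[0,0,0],"dr":[0,0,0],"fingers":0.66}
    - {"dp":[0,0,0],"dr":[0,0,0],"fingers":0.65}
    - {"dp":[0,0,0],"dr":[0,0,0],"fingers":0.64}
    - {"dp":[0,0,0],"dr":[0,0,0],"fingers":0.63}
    - {"dp":[0,0,0],"dr":[0,0,0],"fingers":0.62}

```text
time_s: 45.48
tool_pos: [0.661, 0.1034, 0.2433]
tool_rot: [180.0, -11.3, -4.4]
force: [-0.8, -0.0, -0.2]
grip_width: 0.0328
grasp_force: 0.0
```

Request:
step_arm:
  moves:
    - {"dp":[0,0,0],"dr":[0,0,0],"fingers":0.6}
    - {"dp":[0,0,0],"dr":[0,0,0],"fingers":0.55}
    - {"dp":[0,0,0],"dr":[0,0,0],"fingers":0.5}
    - {"dp":[0,0,0],"dr":[0,0,0],"fingers":0.45}
    - {"dp":[0,0,0],"dr":[0,0,0],"fingers":0.4}

```text
time_s: 46.1
tool_pos: [0.6614, 0.1028, 0.2438]
tool_rot: [180.0, -11.4, -4.4]
force: [0.2, -0.4, -0.9]
grip_width: 0.0498
grasp_force: 0.0
```

Request:
step_arm:
  moves:
    - {"dp":[0,0,-10],"dr":[0,0,0],"fingers":0.4}
    - {"dp":[0,0,-20],"dr":[0,0,0],"fingers":0.35}
    - {"dp":[0,0,-30],"dr":[0,0,0],"fingers":0.3}
    - {"dp":[0,0,-40],"dr":[0,0,0],"fingers":0.3}
    - {"dp":[0,0,-20],"dr":[0,0,0],"fingers":0.3}

```text
time_s: 46.72
tool_pos: [0.6381, 0.1054, 0.3659]
tool_rot: [-180.0, -11.7, -4.4]
force: [0.3, 1.1, -0.1]
grip_width: 0.0606
grasp_force: 0.0
```

Request:
step_arm:
  moves:
    - {"dp":[-20,-40,0],"dr":[0,-0.05,0],"fingers":0.3}
    - {"dp":[-20,-50,0],"dr":[0,-0.05,0],"fingers":0.3}
    - {"dp":[-20,-50,0],"dr":[0,-0.05,0],"fingers":0.3}
    - {"dp":[-20,-40,0],"dr":[0,-0.05,0],"fingers":0.3}
    - {"dp":[0,0,0],"dr":[0,0,0],"fingers":0.3}

```text
time_s: 47.35
tool_pos: [0.5704, 0.2949, 0.3509]
tool_rot: [-179.9, 0.2, -4.0]
force: [0.4, 0.2, 0.3]
grip_width: 0.0608
grasp_force: 0.0
```

Request:
step_arm:
  moves:
    - {"dp":[0,0,0],"dr":[0,0,0],"fingers":0.3}
    - {"dp":[0,0,0],"dr":[0,0,0],"fingers":0.3}
    - {"dp":[0,0,0],"dr":[0,0,0],"fingers":0.3}
    - {"dp":[0,0,0],"dr":[0,0,0],"fingers":0.3}
    - {"dp":[0,0,0],"dr":[0,0,0],"fingers":0.3}

```text
time_s: 47.98
tool_pos: [0.5727, 0.2899, 0.3516]
tool_rot: [180.0, 0.1, -4.5]
force: [-0.1, 0.6, -0.1]
grip_width: 0.0607
grasp_force: 0.0
```

```bash
python3 - <<'E'
from h import *
a=env.read_camera('scene');t=env.read_camera('top');w=env.read_camera('wrist')
z=lambda im,r,s:cv2.resize(im[r[1]:r[3],r[0]:r[2],::-1],s,interpolation=2)
o=np.zeros((600,800,3),np.uint8);o[:330,:400]=z(a,(240,130,440,295),(400,330));o[:330,400:]=z(t,(210,130,410,295),(400,330));o[330:,:432]=z(w,(0,0,640,400),(432,270))
cv2.imwrite('pics/c8.png',o)
o=env.get_obs();print(o['time_s'],o['tool_pos'])
E
```

```text
48.125 [0.57259182 0.29021055 0.3514719 ]
```

View pics/c8.png

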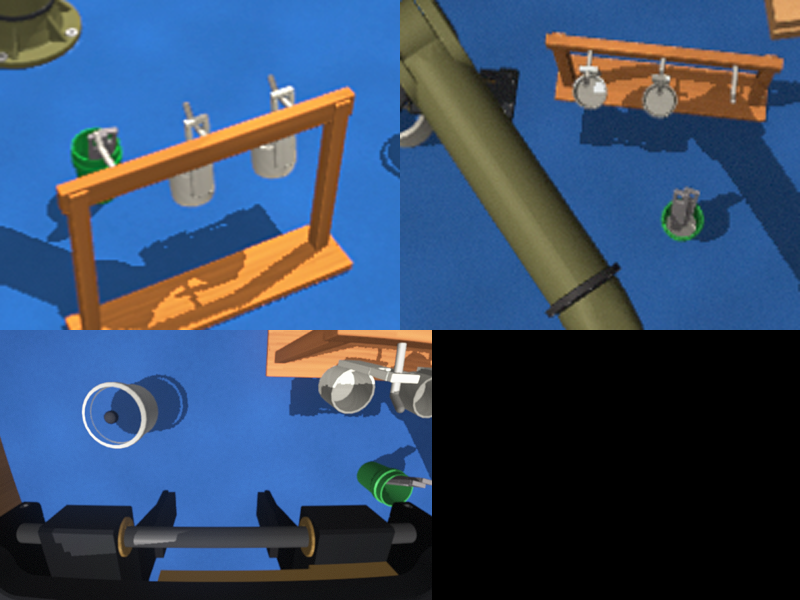

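Both dippers hang on hooks 0 and 1, both levers stand in the upright cup, and the bystanders are in place. I'll wait a few seconds, check that everything is still, then hand in.

Request:
step_arm:
  moves:
    - {"dp":[0,0,0],"dr":[0,0,0],"fingers":0.3}
    - {"dp":[0,0,0],"dr":[0,0,0],"fingers":0.3}
    - {"dp":[0,0,0],"dr":[0,0,0],"fingers":0.3}
    - {"dp":[0,0,0],"dr":[0,0,0],"fingers":0.3}
    - {"dp":[0,0,0],"dr":[0,0,0],"fingers":0.3}

```text
time_s: 48.75
tool_pos: [0.5726, 0.2903, 0.3514]
tool_rot: [180.0, 0.1, -4.4]
force: [-0.7, 0.1, 0.6]
grip_width: 0.0606
grasp_force: 0.0
```

Request:
step_arm:
  moves:
    - {"dp":[0,0,0],"dr":[0,0,0],"fingers":0.3}
    - {"dp":[0,0,0],"dr":[0,0,0],"fingers":0.3}
    - {"dp":[0,0,0],"dr":[0,0,0],"fingers":0.3}
    - {"dp":[0,0,0],"dr":[0,0,0],"fingers":0.3}
    - {"dp":[0,0,0],"dr":[0,0,0],"fingers":0.3}

```text
time_s: 49.38
tool_pos: [0.5726, 0.2903, 0.3514]
tool_rot: [180.0, 0.1, -4.4]
force: [-0.6, -0.0, -0.5]
grip_width: 0.0607
grasp_force: 0.0
```

Request:
step_arm:
  moves:
    - {"dp":[0,0,0],"dr":[0,0,0],"fingers":0.3}
    - {"dp":[0,0,0],"dr":[0,0,0],"fingers":0.3}
    - {"dp":[0,0,0],"dr":[0,0,0],"fingers":0.3}
    - {"dp":[0,0,0],"dr":[0,0,0],"fingers":0.3}
    - {"dp":[0,0,0],"dr":[0,0,0],"fingers":0.3}

```text
time_s: 50.0
tool_pos: [0.5726, 0.2902, 0.3514]
tool_rot: [180.0, 0.1, -4.4]
force: [-0.1, -1.2, -0.0]
grip_width: 0.0608
grasp_force: 0.0
```

```bash
python3 - <<'E'
from h import *
f=[env.read_camera('scene')[130:300,260:440].astype(int) for _ in range(7)]
d=[np.abs(x-f[0]).max(2) for x in f[1:]];print([(int(x.max()),int((x>40).sum())) for x in d])
if all((x>40).sum()<15 for x in d): print(env.sign_off())
E
```

```text
[(6, 0), (7, 0), (7, 0), (7, 0), (7, 0), (6, 0)]
the job is handed in; nothing more can be done
None
```

I handed in the job at about 50 s, without a verdict shown: both levers stand in the green cup, both dippers hang still on their own hooks (hooks 0 and 1), and the pot, awl and carton were not touched.

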